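# Refit the cleaned roller of a tube roller mixer and load a tube

## Task

The front roller of the bench tube mixer has been taken out for cleaning. Set it back into its empty place, gear end in the gear bay, so that both shaft ends are fully home at the bottom of their open slots, and shut the hinged gear guard. Lay the loose screw-capped tube lengthwise in the groove between that front roller and the middle one, let go of everything and leave it lying at rest.

Things in the scene. Friction and masses are not known exactly. Their poses are not given: they have to be found in the camera images.
- mixer: Tube roller mixer, fixed; white base 200 (x) by 209 mm (y), dial and switch on its -x front, dark rollers along y. Origin on the table under the middle roller; z up. Roller axes at x = -56 (front, EMPTY), 0, +56 mm, z = 68; diameter 30, so 26 mm clear between two rollers; steel tray below at z = 43. Past the +y slots a closed white cover (y = 83..91, top z = 84): no room for the gear there.
- seat (a point): Where roller_mid must come to lie: mixer x = -56, y = 0, z = 68 mm; axes as the mixer's. Grey bearing plates stand at y = 69..79 and y = -79..-69, tops at z = 82; in each a vertical slot, 12 mm wide, open at the top (mouth edges rounded, 8 mm radius), floor at z = 63. Play of a seated roller: about 4 mm each way along y, 1 mm across x.
- roller_mid (a point): Centre of the loose roller (0.25 kg), on its axis, half-way along its dark sleeve (30 mm diameter, y = -65..65). Its y axis runs along the roller: steel shaft, 10 mm diameter, to y = +78 at the plain end; white gear, 30 mm diameter, at y = -83..-93. It starts lying on the table, axis level, 15 mm up, free to roll: only its y axis matters. Grasp from above across mid-sleeve.
- plain_journal (a point): Point on the roller's axis, 74 mm from roller_mid towards its plain end: belongs in the front slot of the mixer's +y bearing plate.
- gear_journal (a point): Point on the roller's axis, 74 mm from roller_mid towards the gear, on the bare shaft between sleeve and gear: belongs in the front slot of the mixer's -y bearing plate; the gear then hangs behind that plate in the open-topped gear bay (mixer y = -79..-108), beside the other white gears.
- guard (a joint): Hinge angle of the white gear guard, rad: 0 shut (level over the gear bay), 2.0 fully open. It starts open at 1.5 to 1.95, about upright or leaning outward; light (90 g), and hinge friction holds it there. Pushed inward below about 1.0 it falls shut by itself; it shuts fully only if the roller's gear is fully down.
- guard_hinge (a point): Middle of the guard's hinge line, mixer x = 0, y = -111, z = 86.5 mm; the line runs along the mixer's x. Axes as the mixer's. Beyond it (further -y) there is free table.
- guard_edge (a point): Middle of the guard's free edge, 46 mm from the hinge line. The guard is a plate 194 mm long (along the hinge), 46 mm wide, 4 mm thick; when open this edge stands about 130 mm above the table.
- tube_mid (a point): Centre of the loose tube with screw cap: 114 mm long, 32 mm diameter, 50 g. Its z axis runs along the tube towards the cap. It starts lying on the table, axis level, 16 mm up. Grasp from above across the middle of the barrel. The cap may point either way on the mixer.
- terminal: Black display terminal on a small foot, fixed, between the mixer and the place of the loose parts; an obstacle only. It stands about 180 mm high and, from its origin on the table, reaches 80 mm towards the robot and 105 mm to either side: carry things over it or round it in front.
- tube_bed (a point): Where tube_mid lies when the tube rests in the groove between the front and the middle roller: mixer x = -28, y = 0, z = 80 mm, the tube along the mixer's y, 12 mm short of the bearing plate at either end. The roller tops, at z = 83, are close beside the tube, under the fingers: let the tube go 5 to 10 mm up and it settles into the groove. Axes as the mixer's.

How it is judged:
On the way, in this order (a step that is already met when the one before it is completed fails the run):
1. the roller lies in its slots, both shaft ends at the bottom, gear in the gear bay (x of plain_journal in the frame of mixer between -0.059 and -0.053 m and y of plain_journal in the frame of mixer between 0.067 and 0.081 m and z of plain_journal in the frame of mixer between 0.0655 and 0.0702 m and x of gear_journal in the frame of mixer between -0.059 and -0.053 m and y of gear_journal in the frame of mixer between -0.081 and -0.067 m and z of gear_journal in the frame of mixer between 0.0655 and 0.0702 m), for 0.2 s.
2. the gear guard is shut (value of joint guard below 0.06 rad), for 0.2 s.
At the end, for the whole second after the job is handed in: Both shaft ends at the bottom of the front slots (within 2.5 mm in height, 3 mm across, 7 mm along), gear in its bay; guard below 0.06 rad; tube in the groove of front and middle roller (centre within 6 mm across, 14 mm along, 4 mm in height; 0.1 rad of parallel); roller and tube at rest (all of step 1 and value of joint guard below 0.06 rad and x of tube_mid in the frame of mixer between -0.034 and -0.022 m and y of tube_mid in the frame of mixer between -0.014 and 0.014 m and z of tube_mid in the frame of mixer between 0.076 and 0.084 m and angle between the z axis of tube_mid and the y axis of mixer, either way round below 0.1 rad and linear speed of each of roller, tube below 0.02 m/s and angular speed of each of roller, tube below 0.3 rad/s); the robot touches nothing.
It also fails if it takes over 69 s, if anything falls off the work surface, if the arm or the gripper's body presses on something with over 40 N, if the wrist force passes 120 N, or if a joint passes its speed limit or range.

## Robot

A 7-joint arm with a two-finger parallel gripper is mounted at the origin on a cart in front of the work surface, level with it; the furniture and walls round the work are solid. World frame = base frame: x ahead of the robot, y to its left, z up, the work surface at z = 0. Lengths are in m, angles in rad, forces in N, time in s.
With the tool pointing down it reaches from about 0.425 to 0.925 m from the base axis. Payload 6.8 kg.
Tool frame: the origin (TCP) lies midway between the tips of the shut fingers; the grasp point (between the pads) lies 19 mm behind it; z points along the fingers, x is the direction in which the jaws open and shut, and the axes are right-handed (so a half turn about z gives the same grasp; the last joint's range is limited). The gripper opens to 85 mm and grips with 20 to 120 N. Pads are 22 mm wide; open, the fingers measure 114 mm over their backs; the gripper's body (76 mm by 85 mm) begins 54 mm behind the grasp point. The pads swing forward as they close: fully open they stand 13 mm farther back than shut.
Start: joints at [-1.368, 0.477, 0.022, 1.555, -0.011, 1.109, -0.083], TCP at [0.206, 0.643, 0.231] pointing down, gripper open.
Joint ranges: [-2.96, 2.96], [-0.34, 2.1], [-1.41, 1.46], [0.24, 2.44], [-1.37, 4.51], [0.17, 1.92], [-2.96, 2.96]. Speed limits (rad/s): [2.39, 2.39, 3.14, 3.14, 3.14, 3.14, 3.14].

## Interface

Orientations are given as a rotation vector (axis times angle).
In Python, from bench import r gives the robot as it stands. The module is installed in compiled form; this text tells all that it offers.
- The arm moves only by the shell command python3 -m pendant 'ROWS' [OPENING] [FORCE]. ROWS is text: rows parted by semicolons, each of 4 numbers parted by spaces: the shift along the tool's x, y, z in cm, then the turn about the tool's z in degrees. A call has 1 to 8 rows; each row shifts and turns the pose as measured when the row begins, along the tool's axes as they then stand; what a row does not reach is not made up. A row lasts 1/12 s, in which the tool goes at most 41.7 mm and 7.16 degrees, less where a joint would pass 70% of its speed; a pose out of reach is approached as far as the arm can. A call with a gripper value outside its range is refused whole. OPENING is the closure in counts, from 0 (fully open) to 255 (shut), set as the call begins (- or left out, the last holds). The fingers move at their own pace and stop on an object; FORCE is the grip in N (left out, the last holds). Time passes only in rows, so rows that do not move let the fingers close. It gives the time, the measured TCP pose, the force and the opening at its end, in the units of the state.
- r.get_obs(): the state, without advancing time (a new reading comes with each control period).
- r.grab_frame(name): name is "scene" or "top" or "wrist"; returns a dict with "color" (420x560x3 uint8, red, green, blue), "fx", "fy", "cx", "cy" (pixels), "R" (3x3) and "t" (3): a world point X has camera coordinates R X + t; the wrist camera has in their place "hand_eye" (4x4, takes a point from camera to tool coordinates, whose origin is the TCP and whose axes are the tool frame's). Camera axes: x right, y down, z forward; pixel columns grow to the right and rows downward; lengths in m; the calibration is good to about 2 mm. A picture is of the moment at which its call begins: read the wrist's pose just before it. There is no depth.
- r.hand_in(): hands the job in, once; it reports no verdict.
The state is a dict: "clock": time; "joints": joint angles; "qvel": joint speeds; "tau": joint torques, N m; "tcp_pos": TCP position; "orientation": TCP orientation; "contact_force": force on the tool from outside, world axes, zero at the start; "moment": the same for the moment, N m; "grip_width": finger opening in m.
Only numpy, scipy, OpenCV 4.12 (cv2) and the standard library are available. Lean on these libraries where they do the work, as an engineer would, in place of code of your own. Each camera call takes 0.05 s, during which the arm holds its last target.

## Working session

There is one attempt and no reset: what is moved stays moved. The work goes in short steps, Python scripts to look and compute and a shell command to move; the robot and the scene stay as the last step left them, time stands still between calls to the robot, and variables do not carry over. Pictures are saved under pics/ and viewed, and the job is handed in when it is done.

```bash
mkdir -p pics
python3 - <<'E'
from bench import r
import cv2
o=r.get_obs();print(o)
for n in("scene","top","wrist"):
    f=r.grab_frame(n);cv2.imwrite(f"pics/{n}0.png",f["color"][:,:,::-1])
    print({k:v for k,v in f.items() if k!="color"})
E
```

```text
{'clock': 0.0, 'joints': array([-1.36811899,  0.47778519,  0.02235128,  1.55648087, -0.01149095,
        1.10930443, -0.08310767]), 'qvel': array([ 0.00121555, -0.00058974,  0.00082131,  0.0013909 ,  0.00139492,
        0.00097069,  0.00124066]), 'tau': array([-5.16722284e-04, -5.96446073e+01,  1.60778783e+00, -2.81201559e+01,
        1.25035390e-02,  9.11889510e-03,  1.34228975e-07]), 'tcp_pos': array([0.20625318, 0.64207725, 0.23032353]), 'orientation': array([ 2.53749219e+00,  1.85017423e+00, -2.19903616e-03]), 'contact_force': array([ 0.54458642, -0.2163976 , -0.02148278]), 'moment': array([ 0.01254367, -0.02208918, -0.0083123 ]), 'grip_width': 0.08477640322779303}
{'fx': 466.6540454607914, 'fy': 466.6540454607914, 'cx': 273.198465615655, 'cy': 204.68494326018524, 'R': array([[ 0.57145647, -0.82053687,  0.01251986],
       [-0.50236626, -0.36185121, -0.78529729],
       [ 0.64889571,  0.44247367, -0.61899226]]), 't': array([-0.27632982,  0.35207753,  1.13581604])}
{'fx': 466.64429357233934, 'fy': 466.64429357233934, 'cx': 281.8765486910949, 'cy': 208.5690859510583, 'R': array([[ 0.02583212, -0.99954076,  0.01584201],
       [-0.9821056 , -0.02833247, -0.18618772],
       [ 0.18655106, -0.0107489 , -0.98238646]]), 't': array([0.01826122, 0.52520739, 1.19985713])}
{'fx': 292.6356221235788, 'fy': 292.6356221235788, 'cx': 277.19166312348926, 'cy': 208.16992048270492, 'hand_eye': array([[ 9.99999856e-01,  1.31756733e-04, -5.19930204e-04,
         7.57659775e-04],
       [ 3.17495382e-05,  9.53118591e-01,  3.02597010e-01,
        -7.86786863e-02],
       [ 5.35424336e-04, -3.02596983e-01,  9.53118450e-01,
        -1.42747916e-01],
       [ 0.00000000e+00,  0.00000000e+00,  0.00000000e+00,
         1.00000000e+00]])}
```

View pics/scene0.png

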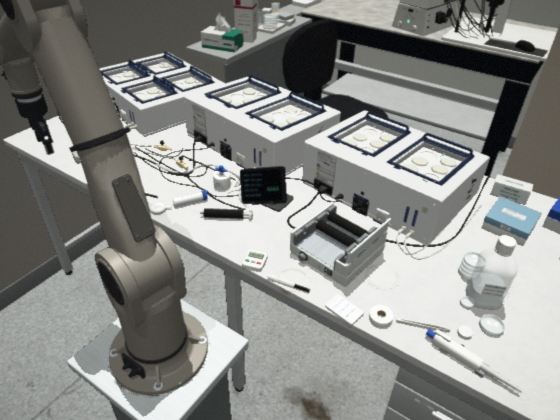

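View pics/top0.png

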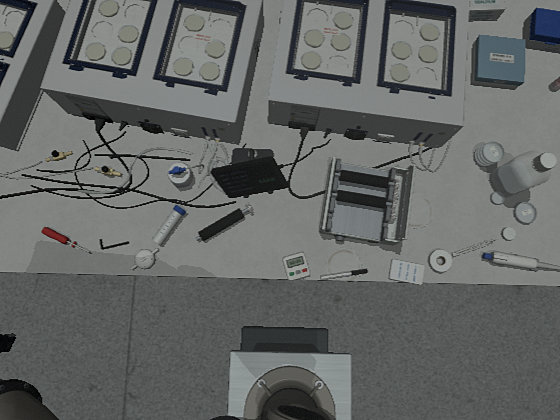

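View pics/wrist0.png

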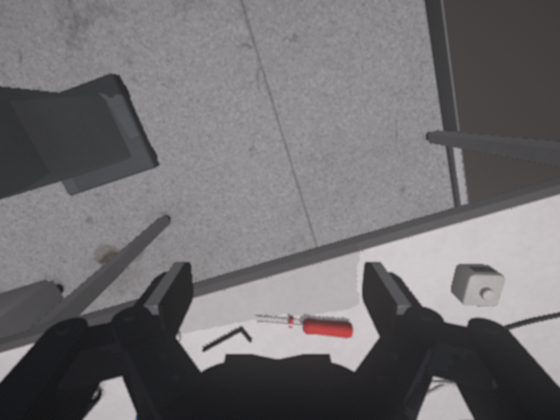

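The scene shows the tube (top ≈ 170,225), the roller (≈ 225,223, gear to the upper right), the terminal (≈ 250,175) and the mixer (≈ 367,200). I'll enlarge the crops next.

Run:
```python
import cv2
a=cv2.imread("pics/top0.png");b=cv2.imread("pics/scene0.png")
cv2.imwrite("pics/c1.png",cv2.resize(a[150:280,310:430],None,fx=4.6,fy=4.6,interpolation=cv2.INTER_CUBIC))
cv2.imwrite("pics/c2.png",cv2.resize(a[195:275,130:270],None,fx=5,fy=5,interpolation=cv2.INTER_CUBIC))
cv2.imwrite("pics/c3.png",cv2.resize(b[160:290,270:400],None,fx=4.6,fy=4.6,interpolation=cv2.INTER_CUBIC))
```

```text
(no output)
```

View pics/c1.png

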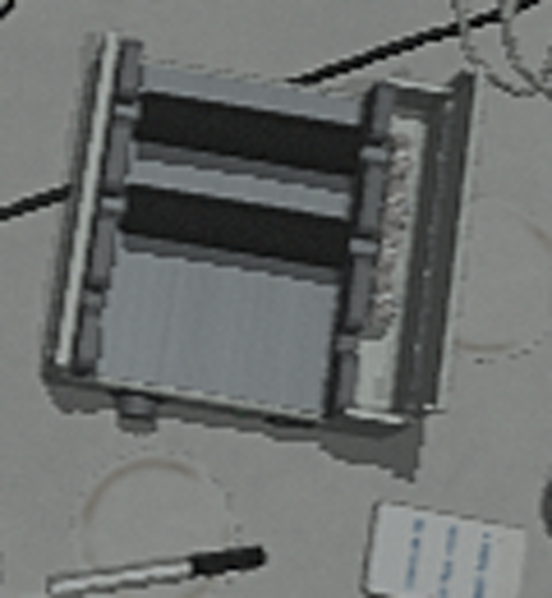

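View pics/c2.png

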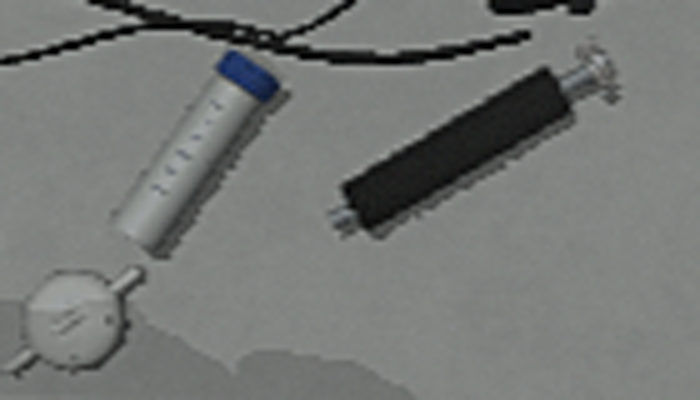

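View pics/c3.png

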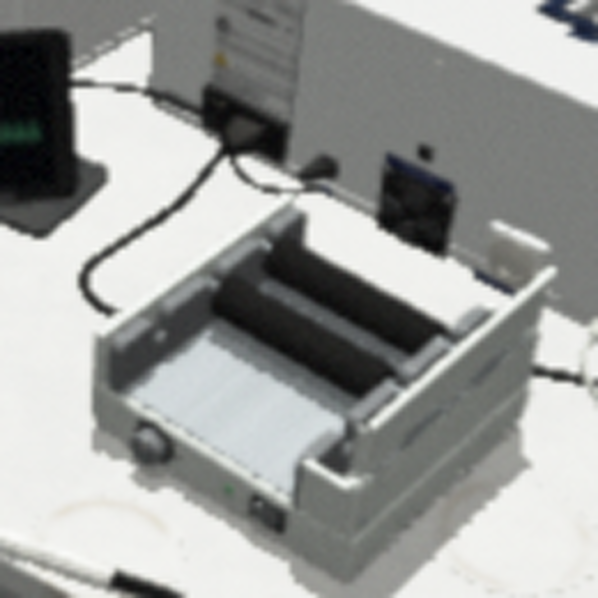

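```bash
cat > h.py <<'E'
import numpy as np,cv2
from scipy.optimize import least_squares
from scipy.spatial.transform import Rotation as Ro
TOP=dict(f=466.64429357233934,cx=281.8765486910949,cy=208.5690859510583,R=np.array([[ 0.02583212,-0.99954076,0.01584201],[-0.9821056,-0.02833247,-0.18618772],[0.18655106,-0.0107489,-0.98238646]]),t=np.array([0.01826122,0.52520739,1.19985713]))
SC=dict(f=466.6540454607914,cx=273.198465615655,cy=204.68494326018524,R=np.array([[0.57145647,-0.82053687,0.01251986],[-0.50236626,-0.36185121,-0.78529729],[0.64889571,0.44247367,-0.61899226]]),t=np.array([-0.27632982,0.35207753,1.13581604]))
def proj(c,P):
    p=np.atleast_2d(P)@c['R'].T+c['t'];return np.c_[c['f']*p[:,0]/p[:,2]+c['cx'],c['f']*p[:,1]/p[:,2]+c['cy']]
def back(c,uv,z):
    d=c['R'].T@np.array([(uv[0]-c['cx'])/c['f'],(uv[1]-c['cy'])/c['f'],1]);o=-c['R'].T@c['t']
    return o+d*(z-o[2])/d[2]
def mw(m,P):
    P=np.atleast_2d(P);c,s=np.cos(m[2]),np.sin(m[2])
    return np.c_[m[0]+c*P[:,0]-s*P[:,1],m[1]+s*P[:,0]+c*P[:,1],P[:,2]]
E
cat > m1.py <<'E'
from h import *
q=lambda u,v:(130+u/5,195+v/5)
a=back(TOP,q(357,208),.015);b=back(TOP,q(561,92),.015)
print("roller",a,b,np.linalg.norm(a-b),(a+b)/2,"dir plain",np.degrees(np.arctan2(*(a-b)[[1,0]])))
a=back(TOP,q(138,236),.016);b=back(TOP,q(257,66),.016)
print("tube",a,b,np.linalg.norm(a-b),(a+b)/2,np.degrees(np.arctan2(*(b-a)[[1,0]])))
g=lambda u,v:(310+u/4.6,150+v/4.6)
pts=[((56,65,68),g(138,115)),((56,-65,68),g(362,148)),((0,65,68),g(124,208)),((0,-65,68),g(348,240))]
W=np.array([p[0] for p in pts])/1e3;U=np.array([p[1] for p in pts])
for p,z in zip(U,W[:,2]):print(back(TOP,p,z))
s=least_squares(lambda m:(proj(TOP,mw(m,W))-U).ravel(),[.6,-.2,0])
print(s.x,np.degrees(s.x[2]),s.fun)
m=s.x;np.save("mix.npy",m)
a=cv2.imread("pics/top0.png");b=cv2.imread("pics/scene0.png")
def draw(c,im,sc,off):
    im=cv2.resize(im,None,fx=sc,fy=sc,interpolation=cv2.INTER_CUBIC)
    def ln(P,Q,col):
        p=proj(c,mw(m,np.array([P,Q])/1e3))*sc+sc/2;cv2.line(im,*[tuple(int(k) for k in x) for x in p],col,1)
    for x in(-56,0,56):ln((x,-65,68),(x,65,68),(0,0,255))
    for y in(-79,-69,69,79):
        ln((-80,y,82),(80,y,82),(0,255,0))
        for x in(-62,-50,-6,6):ln((x,y,82),(x,y,63),(255,255,0))
    for y in(83,91):ln((-90,y,84),(90,y,84),(255,0,255))
    ln((-97,-111,86.5),(97,-111,86.5),(0,165,255))
    return im[int(off[1]*sc):int((off[1]+130)*sc),int(off[0]*sc):int((off[0]+130)*sc)]
cv2.imwrite("pics/o1.png",np.hstack([draw(TOP,a,3,(305,150)),draw(SC,b,3,(275,165))]))
E
python3 m1.py
```

```text
roller [0.44733766 0.24848354 0.015     ] [0.51438768 0.14064685 0.015     ] 0.12698211688401503 [0.48086267 0.1945652  0.015     ] dir plain 121.8722651219028
tube [0.42872674 0.36537105 0.016     ] [0.52390271 0.30748721 0.016     ] 0.11139570938417347 [0.47631473 0.33642913 0.016     ] -31.3070109792273
[ 0.61687703 -0.12040563  0.068     ]
[ 0.60099381 -0.25090003  0.068     ]
[ 0.56122487 -0.11245524  0.068     ]
[ 0.54613224 -0.24187684  0.068     ]
[ 0.55352158 -0.17792826 -0.12430798] -7.122322441435017 [-0.01184311 -0.09863407 -0.57071182 -0.0297949   0.36692159 -0.1204248
  0.21072442  0.2533626 ]
```

View pics/o1.png

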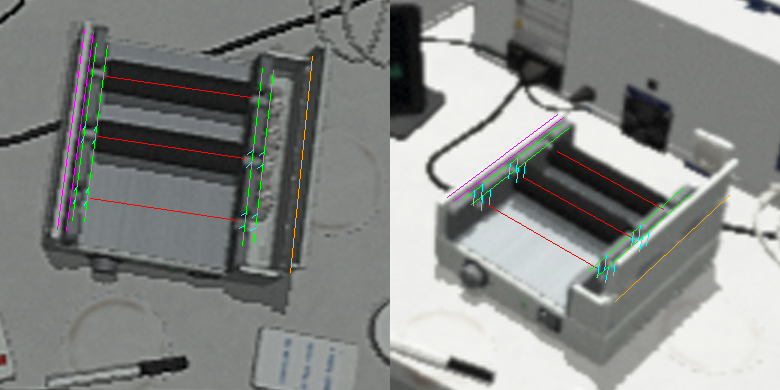

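Run:
```python
from h import *
R=Ro.from_rotvec([2.53749219e+00,1.85017423e+00,-2.19903616e-03]).as_matrix();print(R.round(3),np.degrees(np.arctan2(R[1,0],R[0,0])))
print(-TOP['R'].T@TOP['t'],-SC['R'].T@SC['t'])
im=cv2.imread("pics/top0.png");s=cv2.imread("pics/scene0.png")
a=cv2.resize(im[140:210,200:300],None,fx=4,fy=4);b=cv2.resize(s[155:225,220:320],None,fx=4,fy=4)
cv2.imwrite("pics/term.png",np.hstack([a,b]))
```

```text
[[ 0.306  0.952 -0.   ]
 [ 0.952 -0.306 -0.002]
 [-0.002  0.    -1.   ]] 72.19418674745157
[0.29150277 0.0460304  1.27622127] [-0.40224382 -0.60190782  0.98300648]
```

View pics/term.png

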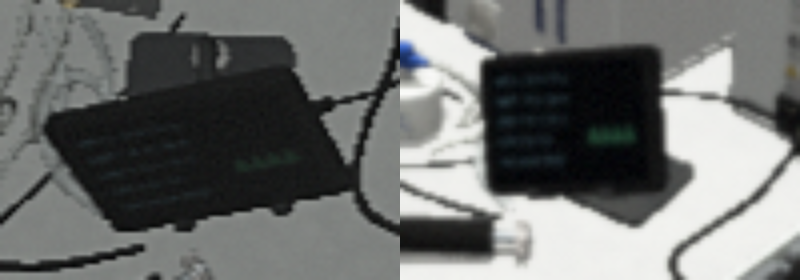

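Run:
```python
from h import *
for uv in((211,171),(274,157)):print(uv,back(TOP,uv,.18).round(3))
for uv in((230,197),(288,187)):print(uv,back(TOP,uv,.04).round(3))
# tool moves from the start to above the roller
x=np.load("mix.npy");print(x)
print(mw(x,[[-.056,0,.068],[-.028,0,.08],[0,-.111,.0865]]))
```

```text
(211, 171) [0.587 0.208 0.18 ]
(274, 157) [0.627 0.057 0.18 ]
(230, 197) [0.554 0.174 0.04 ]
(288, 187) [0.586 0.017 0.04 ]
[ 0.55352158 -0.17792826 -0.12430798]
[[ 0.49795369 -0.17098493  0.068     ]
 [ 0.52573763 -0.1744566   0.08      ]
 [ 0.5397589  -0.28807175  0.0865    ]]
```

```bash
cat > plan.py <<'E'
# plan.py x y z yaw_deg [n]: works out shifts from measured pose to target in tool axes
import sys
from h import *
from bench import r
o=r.get_obs();p=o['tcp_pos'];R=Ro.from_rotvec(o['orientation']).as_matrix()
T=np.array([float(v) for v in sys.argv[1:4]]);yaw=np.degrees(np.arctan2(R[1,0],R[0,0]))
d=T-p;dy=(float(sys.argv[4])-yaw+180)%360-180
n=int(sys.argv[5]) if len(sys.argv)>5 else max(1,int(np.ceil(max(np.linalg.norm(d)/.040,abs(dy)/7))))
print("t",round(o['clock'],2),"pos",p.round(4),"yaw",round(yaw,2),"tilt",R[:,2].round(3),"grip",round(o['grip_width'],4),"F",o['contact_force'].round(1),"j7",round(o['joints'][6],2),"n",n,"d",d.round(4))
for i in range(n):
    a=np.radians(yaw+dy*i/n);s=d/n
    Rz=Ro.from_euler('z',dy*i/n,degrees=True).as_matrix()@R
    v=Rz.T@s*100
    print("%.2f %.2f %.2f %.1f;"%(*v,-dy/n),end=" ")
print()
E
python3 plan.py 0.46 0.23 0.20 31.9
```

```text
t 0.15 pos [0.2063 0.6422 0.2305] yaw 72.2 tilt [-0.    -0.001 -1.   ] grip 0.0853 F [ 0.3 -0.7 -0.3] j7 -0.08 n 13 d [ 0.2537 -0.4122 -0.0305]
-2.42 2.83 0.24 3.1; -2.27 2.95 0.24 3.1; -2.10 3.07 0.24 3.1; -1.93 3.18 0.24 3.1; -1.76 3.28 0.24 3.1; -1.58 3.37 0.24 3.1; -1.39 3.45 0.24 3.1; -1.21 3.52 0.24 3.1; -1.01 3.58 0.24 3.1; -0.82 3.63 0.24 3.1; -0.62 3.67 0.24 3.1; -0.42 3.70 0.24 3.1; -0.22 3.72 0.24 3.1;
```

```bash
python3 -m pendant '-2.4 2.8 0.2 3; -2.3 2.9 0.2 3; -2.1 3.1 0.2 3; -1.9 3.2 0.2 3; -1.8 3.3 0.2 3; -1.6 3.4 0.2 3; -1.4 3.5 0.2 3; -1.2 3.5 0.2 3' 0 40; python3 plan.py 0.46 0.23 0.20 31.9
```

```text
clock: 0.82
tcp_pos: [0.3597, 0.386, 0.21]
orientation: [-2.865, -1.281, 0.009]
contact_force: [1.2, 0.5, 0.4]
grip_width: 0.0853
t 0.82 pos [0.3597 0.386  0.21  ] yaw 48.18 tilt [-0.007  0.001 -1.   ] grip 0.0853 F [1.2 0.5 0.4] j7 -0.04 n 5 d [ 0.1003 -0.156  -0.01  ]
-0.99 3.58 0.18 3.3; -0.78 3.63 0.18 3.3; -0.58 3.67 0.18 3.3; -0.37 3.69 0.18 3.3; -0.16 3.71 0.18 3.3;
```

```bash
python3 -m pendant '-1 3.6 0.2 3.3; -0.8 3.6 0.2 3.3; -0.6 3.7 0.2 3.3; -0.4 3.7 0.2 3.3; -0.2 3.7 0.2 3.3; 0 0 0 0'
cat > wr.py <<'E'
import sys,json
from h import *
from bench import r
o=r.get_obs();f=r.grab_frame("wrist");n=sys.argv[1]
T=np.eye(4);T[:3,:3]=Ro.from_rotvec(o['orientation']).as_matrix();T[:3,3]=o['tcp_pos']
np.savez(n+".npz",T=T@f['hand_eye'],k=[f['fx'],f['cx'],f['cy']])
cv2.imwrite(f"pics/{n}.png",f['color'][:,:,::-1]);print(o['tcp_pos'])
E
cat >> h.py <<'E'
def wcam(n):
    d=np.load(n+".npz");T=d['T'];f,cx,cy=d['k'];R=T[:3,:3].T
    return dict(f=f,cx=cx,cy=cy,R=R,t=-R@T[:3,3])
E
python3 wr.py w1
```

```text
clock: 1.32
tcp_pos: [0.464, 0.2112, 0.1986]
orientation: [3.034, 0.816, -0.009]
contact_force: [0.4, -0.4, -0.6]
grip_width: 0.0857
[0.46404819 0.2111952  0.1986247 ]
```

View pics/w1.png

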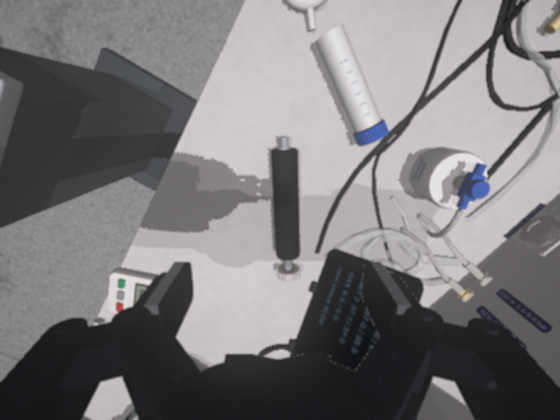

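The wrist view shows the roller sleeve from (285,150) to (288,260), and the tube from (330,36) to its cap end at about (373,138).

Run:
```python
from h import *
im=cv2.imread("pics/w1.png")
cv2.imwrite("pics/w1c.png",np.hstack([cv2.resize(im[125:285,240:340],None,fx=3.7,fy=3.7,interpolation=cv2.INTER_CUBIC),cv2.resize(im[0:160,300:400],None,fx=3.7,fy=3.7,interpolation=cv2.INTER_CUBIC)]))
```

```text
(no output)
```

View pics/w1c.png

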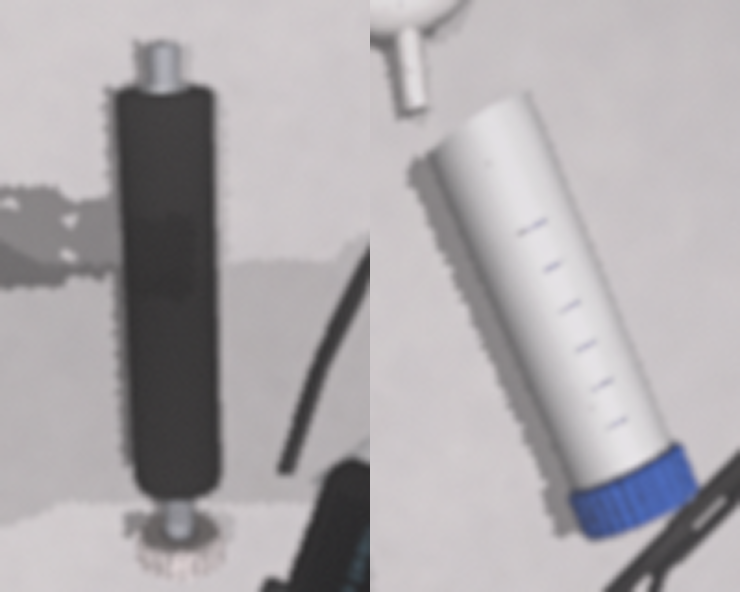

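```bash
python3 - <<'E'
from h import *
c=wcam("w1")
a=back(c,(240+165/3.7,125+90/3.7),.015);b=back(c,(240+178/3.7,125+494/3.7),.015)
print("roller",a,b,np.linalg.norm(a-b),(a+b)/2,np.degrees(np.arctan2(*(a-b)[[1,0]])))
a=back(c,(300+110/3.7,126/3.7),.016);b=back(c,(300+275/3.7,515/3.7),.016)
print("tube",a,b,np.linalg.norm(a-b),(a+b)/2,np.degrees(np.arctan2(*(b-a)[[1,0]])))
E
python3 plan.py 0.481 0.1945 0.06 31.5
```

```text
roller [0.44815473 0.25200384 0.015     ] [0.51964547 0.13945518 0.015     ] 0.13333464685318608 [0.4839001  0.19572951 0.015     ] 122.42364961855895
tube [0.42967692 0.37032857 0.016     ] [0.52662599 0.31024551 0.016     ] 0.11405742784140127 [0.47815146 0.34028704 0.016     ] -31.788084980183484
t 1.37 pos [0.4626 0.2143 0.1986] yaw 30.38 tilt [-0.006 -0.    -1.   ] grip 0.0855 F [-0.5 -0.2  0.2] j7 0.08 n 4 d [ 0.0184 -0.0198 -0.1386]
0.17 0.67 3.46 -0.3; 0.16 0.67 3.46 -0.3; 0.16 0.67 3.46 -0.3; 0.16 0.67 3.46 -0.3;
```

```bash
python3 -m pendant '0.2 0.7 3.4 -0.4; 0.2 0.7 3.4 -0.4; 0.1 0.6 3.4 -0.4; 0.1 0.6 3.4 -0.4; 0 0 0 0'; python3 plan.py 0.482 0.1953 0.004 32.2
```

```text
clock: 1.78
tcp_pos: [0.4827, 0.2008, 0.0604]
orientation: [-3.01, -0.874, -0.003]
contact_force: [-0.9, 0.5, 0.2]
grip_width: 0.0855
t 1.78 pos [0.4827 0.2008 0.0604] yaw 32.38 tilt [-0.     0.008 -1.   ] grip 0.0855 F [-0.9  0.5  0.2] j7 0.26 n 2 d [-0.0007 -0.0055 -0.0564]
-0.19 0.24 2.82 0.1; -0.19 0.24 2.82 0.1;
```

```bash
python3 -m pendant '-0.1 0.1 2 0; -0.1 0.1 2 0; 0 0 0 0'; python3 plan.py 0.482 0.1953 0.004 32.2
```

```text
clock: 2.03
tcp_pos: [0.4811, 0.2019, 0.0202]
orientation: [-3.006, -0.879, -0.001]
contact_force: [-0.2, -0.1, 0.3]
grip_width: 0.0853
t 2.03 pos [0.4811 0.2019 0.0202] yaw 32.59 tilt [-0.002  0.009 -1.   ] grip 0.0853 F [-0.2 -0.1  0.3] j7 0.29 n 1 d [ 0.0009 -0.0066 -0.0162]
-0.28 0.62 1.61 0.4;
```

```bash
python3 -m pendant '-0.2 0.5 0.8 0.2; -0.1 0.1 0.7 0.2; 0 0 0 0'; python3 plan.py 0.482 0.1953 0.004 32.2;python3 wr.py w2
```

```text
clock: 2.28
tcp_pos: [0.4829, 0.1983, 0.0077]
orientation: [-3.006, -0.872, -0.006]
contact_force: [-0.1, 0.3, -0.0]
grip_width: 0.0849
t 2.28 pos [0.4829 0.1983 0.0077] yaw 32.34 tilt [ 0.     0.013 -1.   ] grip 0.0849 F [-0.1  0.3 -0. ] j7 0.31 n 1 d [-0.0009 -0.003  -0.0037]
-0.24 0.22 0.37 0.1; 
[0.48286239 0.19834716 0.00769239]
```

View pics/w2.png

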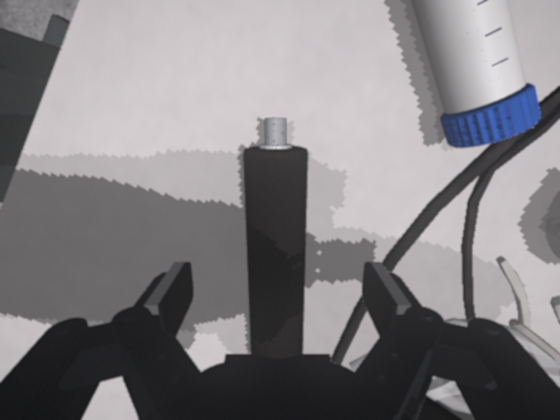

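The roller is centred between the fingers (sleeve end at 275,148). I'll make a small correction and then close.

```bash
python3 -m pendant '-0.2 0.2 0.3 0; 0 0 0 0'; python3 -m pendant '0 0 0 0; 0 0 0 0; 0 0 0 0; 0 0 0 0; 0 0 0 0; 0 0 0 0' 255 50; python3 plan.py 0.482 0.1953 0.004 32.2
```

```text
clock: 2.5
tcp_pos: [0.4836, 0.1963, 0.0067]
orientation: [-3.005, -0.872, -0.012]
contact_force: [-0.1, -0.8, 0.3]
grip_width: 0.0856
clock: 3.0
tcp_pos: [0.4846, 0.1968, 0.0086]
orientation: [-3.004, -0.871, -0.016]
contact_force: [0.4, 0.3, -2.5]
grip_width: 0.0282
t 3.0 pos [0.4846 0.1968 0.0086] yaw 32.33 tilt [ 0.006  0.016 -1.   ] grip 0.0282 F [ 0.4  0.3 -2.5] j7 0.31 n 1 d [-0.0026 -0.0015 -0.0046]
-0.31 -0.01 0.46 0.1;
```

```bash
python3 -m pendant '0 0 -2 0; 0 0 -3 0; 0 0 -4 0; 0 0 -4 0; 0 0 0 0' 255 70; python3 plan.py 0.482 0.05 0.15 0;python3 wr.py w3
```

```text
clock: 3.42
tcp_pos: [0.4805, 0.1929, 0.1394]
orientation: [-3.007, -0.872, 0.002]
contact_force: [1.4, 0.8, -2.1]
grip_width: 0.0273
t 3.42 pos [0.4805 0.1929 0.1394] yaw 32.32 tilt [-0.004  0.01  -1.   ] grip 0.0273 F [ 1.4  0.8 -2.1] j7 0.23 n 5 d [ 0.0015 -0.1429  0.0106]
-1.50 2.43 -0.24 6.5; -1.22 2.58 -0.24 6.5; -0.92 2.70 -0.24 6.5; -0.61 2.79 -0.24 6.5; -0.29 2.84 -0.24 6.5; 
[0.48054997 0.19292219 0.13935401]
```

View pics/w3.png

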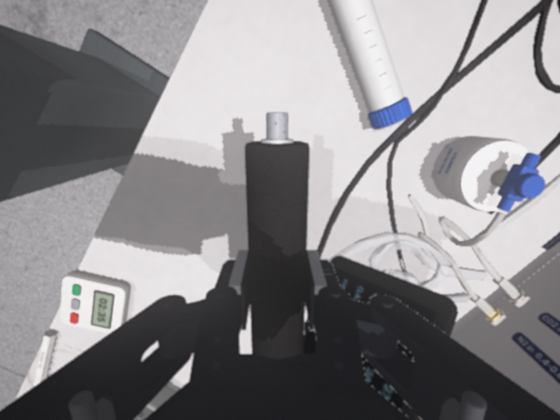

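Run:
```python
from h import *
import cv2
im=cv2.imread("pics/w3.png");cv2.imwrite("pics/w3c.png",cv2.resize(im[100:300,220:340],None,fx=3,fy=3,interpolation=cv2.INTER_CUBIC))
H=np.array([[1,0,-.00052,.00076],[0,.9531186,.302597,-.0786787],[.000535,-.302597,.953118,-.142748],[0,0,0,1]])
f,cx,cy=292.6356,277.19166,208.16992
for uv in((277,143),(277,141),(277,145)):
  d=H[:3,:3]@[(uv[0]-cx)/f,(uv[1]-cy)/f,1];o=H[:3,3]
  for z in(-.0075,-.0225):print(uv,(o+d*(z-o[2])/d[2]).round(4))
```

```text
(277, 143) [ 0.0006 -0.0667 -0.0075]
(277, 143) [ 0.0006 -0.068  -0.0225]
(277, 141) [ 0.0006 -0.0676 -0.0075]
(277, 141) [ 0.0006 -0.0688 -0.0225]
(277, 145) [ 0.0006 -0.0658 -0.0075]
(277, 145) [ 0.0006 -0.0672 -0.0225]
```

View pics/w3c.png

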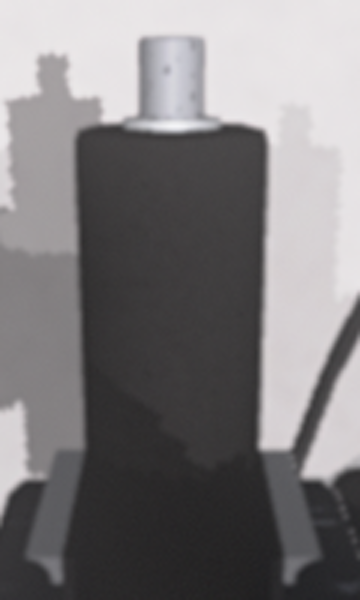

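```bash
python3 -m pendant '-1.5 2.4 -0.5 6.5; -1.2 2.6 -0.5 6.5; -0.9 2.7 -0.5 6.5; -0.6 2.8 -0.5 6.5; -0.3 2.9 -0.5 6.5; 0 3.2 -0.3 5; 0 3.5 0 2; 0 3.5 0 0'; python3 plan.py 0.497 -0.173 0.17 -7.1
```

```text
clock: 4.13
tcp_pos: [0.465, -0.0517, 0.1539]
orientation: [-3.127, 0.218, 0.031]
contact_force: [1.3, -0.7, -2.8]
grip_width: 0.0272
t 4.13 pos [ 0.465  -0.0517  0.1539] yaw -7.97 tilt [-0.019  0.008 -1.   ] grip 0.0272 F [ 1.3 -0.7 -2.8] j7 0.07 n 4 d [ 0.032  -0.1213  0.0161]
1.20 2.89 -0.44 -0.2; 1.19 2.90 -0.44 -0.2; 1.18 2.90 -0.44 -0.2; 1.17 2.90 -0.44 -0.2;
```

```bash
python3 -m pendant '1.2 2.8 -0.6 0; 1.2 2.8 -0.6 0; 1.2 2.8 -0.6 0; 0.9 2.4 -0.5 -0.4; 0 0 0 0; 0 0 0 0'; python3 plan.py 0.498 -0.173 0.17 -7.1;python3 wr.py w4;python3 plan.py 0.498 -0.173 0.17 -7.1
```

```text
clock: 4.63
tcp_pos: [0.4853, -0.1782, 0.1667]
orientation: [-3.131, 0.225, 0.058]
contact_force: [-1.3, 1.3, -3.7]
grip_width: 0.0273
t 4.63 pos [ 0.4853 -0.1782  0.1667] yaw -8.23 tilt [-0.036  0.004 -0.999] grip 0.0273 F [-1.3  1.3 -3.7] j7 0.34 n 1 d [0.0127 0.0052 0.0033]
1.17 -0.70 -0.37 -1.1; 
[ 0.48526414 -0.17822615  0.16674084]
t 4.68 pos [ 0.4851 -0.1784  0.1668] yaw -8.22 tilt [-0.036  0.004 -0.999] grip 0.0276 F [-0.1 -0.5 -3.2] j7 0.34 n 1 d [0.0129 0.0054 0.0032]
1.19 -0.71 -0.37 -1.1;
```

View pics/w4.png

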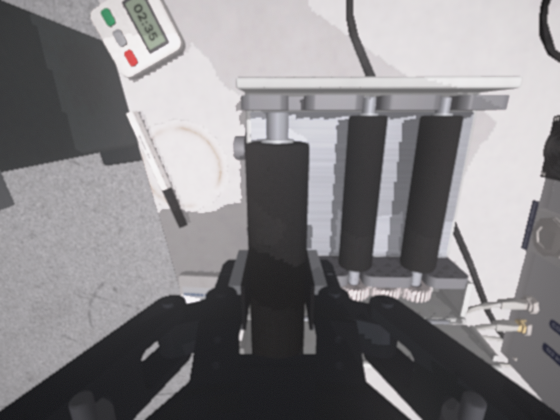

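Run:
```python
import cv2
im=cv2.imread("pics/w4.png");cv2.imwrite("pics/w4c.png",cv2.resize(im[65:165,225:525],None,fx=2.65,fy=2.65*2,interpolation=cv2.INTER_CUBIC))
cv2.imwrite("pics/w4d.png",cv2.resize(im[160:310,315:505],None,fx=4,fy=4,interpolation=cv2.INTER_CUBIC))
```

```text
(no output)
```

View pics/w4c.png

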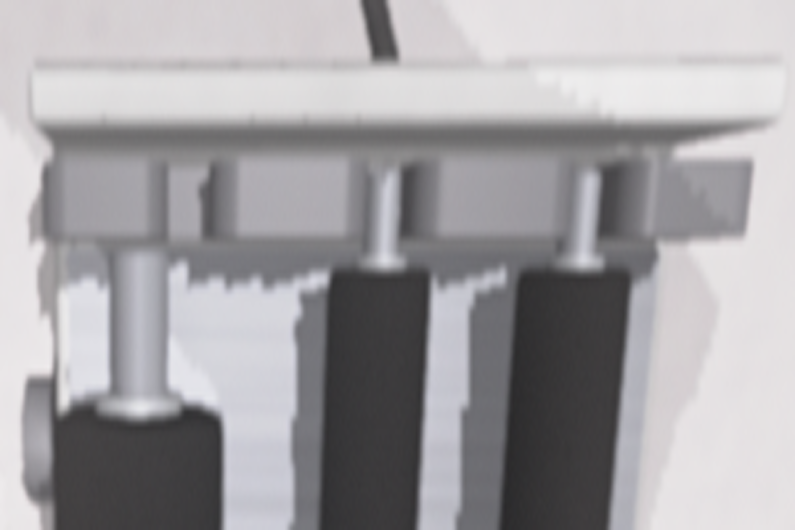

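View pics/w4d.png

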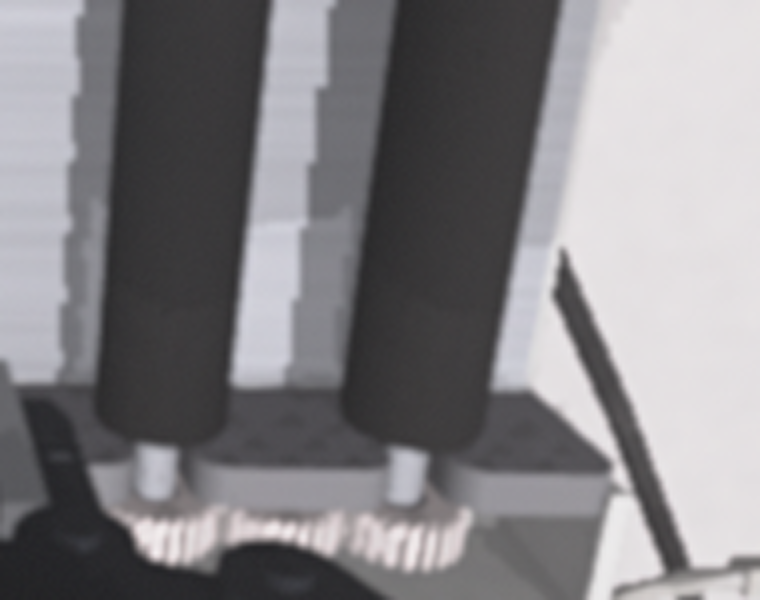

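```bash
cat > fit.py <<'E'
from h import *
def fit(c,pts,m0):
    # pts: (X mm, uv, use 'u','v','uv')
    W=np.array([p[0] for p in pts])/1e3
    def f(m):
        q=proj(c,mw(m,W));o=[]
        for a,p in zip(q,pts):
            if 'u' in p[2]:o.append(a[0]-p[1][0])
            if 'v' in p[2]:o.append(a[1]-p[1][1])
        return np.array(o)
    s=least_squares(f,m0,loss='soft_l1');return s.x,f(s.x)
E
python3 - <<'E'
from fit import *
c=wcam("w4");C=lambda U,V:(225+U/2.65,65+V/5.3);D=lambda U,V:(315+U/4,160+V/4)
pts=[((0,65,68),C(383,268),'uv'),((56,65,68),C(578,268),'uv'),((-20,91,84),C(300,66),'v'),((-20,83,84),C(300,122),'v'),((60,83,84),C(600,122),'v'),
((-28,69,82),C(290,239),'v'),((28,69,82),C(490,239),'v'),
((0,-65,83),D(163,440),'v'),((56,-65,83),D(415,448),'v'),((0,-65,68),D(163,420),'u'),((56,-65,68),D(417,425),'u'),((28,-69,82),D(290,466),'v'),((28,-79,82),D(290,510),'v')]
m0=np.load("mix.npy")
m,res=fit(c,pts,m0);print(m,np.degrees(m[2]));print(res.round(1))
np.save("mix2.npy",m)
print("slot px",((proj(c,mw(m,np.array([[-62,69,82],[-50,69,82],[-62,69,72],[-50,69,72]])/1e3))-[225,65])*[2.65,5.3]).round(0))
print("TCP target",mw(m,[[-.056,-.002,0]]), "seat m0",mw(m0,[[-.056,-.002,0]]))
E
```

```text
[ 0.55383232 -0.17487975 -0.13984576] -8.01257206591445
[-0.  -0.2 -0.1 -0.5 -0.9  0.9  0.  -0.3 -0.7  3.2  2.2  0.6 -0.5  0.7
 -0.3]
slot px [[172. 238.]
 [215. 238.]
 [172. 240.]
 [213. 239.]]
TCP target [[ 0.49810023 -0.16905436  0.        ]] seat m0 [[ 0.49770571 -0.1729695   0.        ]]
```

Run:
```python
import cv2
im=cv2.imread("pics/w4.png");cv2.imwrite("pics/w4e.png",cv2.resize(im[85:125,250:400],None,fx=5.3,fy=10,interpolation=cv2.INTER_CUBIC))
from fit import *
c=wcam("w4");C=lambda U,V:(225+U/2.65,65+V/5.3);D=lambda U,V:(315+U/4,160+V/4)
pts=[((0,65,68),C(383,268),'uv'),((56,65,68),C(578,268),'uv'),((-20,91,84),C(300,66),'v'),((-20,83,84),C(300,122),'v'),((60,83,84),C(600,122),'v'),
((-28,69,82),C(290,239),'v'),((28,69,82),C(490,239),'v'),
((0,-65,68),D(163,420),'u'),((56,-65,68),D(417,425),'u'),((28,-69,82),D(290,466),'v'),((28,-79,82),D(290,510),'v')]
m,res=fit(c,pts,np.load("mix.npy"));print(m,np.degrees(m[2]));print(res.round(1))
np.save("mix2.npy",m)
X=np.array([[a+b,y,z] for a in(-56,0) for y in(69,79) for b,z in((-14,82),(-6,74),(6,63),(6,74),(14,82))])/1e3
for x,p in zip(X,(proj(c,mw(m,X))-[250,85])*[5.3,10]):print(x*1e3,p.round(0))
```

```text
[ 0.55382679 -0.17502632 -0.14044241] -8.046757415837225
[ 0.1 -0.1 -0.1 -0.3 -0.7  1.1  0.3 -0.1 -0.4  0.6 -0.5  0.8 -0.2]
[-70.  69.  82.] [154. 252.]
[-62.  69.  74.] [211. 253.]
[-50.  69.  63.] [291. 254.]
[-50.  69.  74.] [295. 252.]
[-42.  69.  82.] [356. 250.]
[-70.  79.  82.] [154. 107.]
[-62.  79.  74.] [212. 113.]
[-50.  79.  63.] [293. 120.]
[-50.  79.  74.] [297. 112.]
[-42.  79.  82.] [359. 105.]
[-14.  69.  82.] [560. 249.]
[-6. 69. 74.] [605. 250.]
[ 6. 69. 63.] [668. 252.]
[ 6. 69. 74.] [690. 249.]
[14. 69. 82.] [767. 247.]
[-14.  79.  82.] [566. 102.]
[-6. 79. 74.] [611. 108.]
[ 6. 79. 63.] [675. 116.]
[ 6. 79. 74.] [698. 107.]
[14. 79. 82.] [775. 100.]
```

View pics/w4e.png

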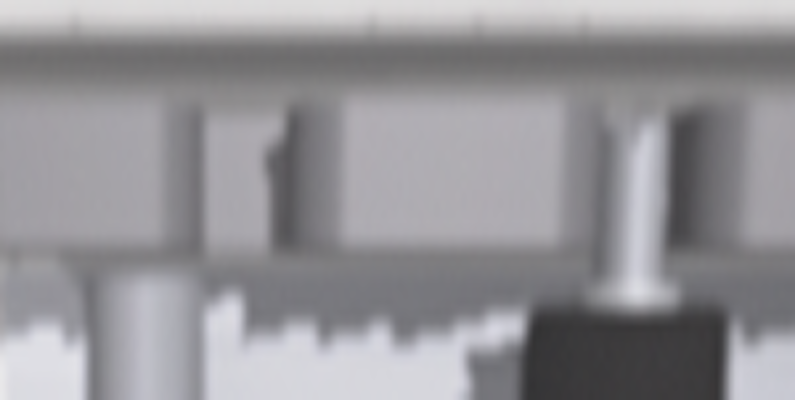

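```bash
python3 -c "
from h import *
m=np.load('mix2.npy');print(mw(m,[[-.0567,-.002,0]]))";python3 plan.py 0.4974 -0.169 0.12 -8 3
```

```text
[[ 0.49740508 -0.16906969  0.        ]]
t 4.68 pos [ 0.4851 -0.1784  0.1668] yaw -8.22 tilt [-0.036  0.004 -0.999] grip 0.0276 F [-0.1 -0.5 -3.2] j7 0.34 n 3 d [ 0.0123  0.0094 -0.0468]
0.42 -0.37 1.54 -0.1; 0.42 -0.37 1.54 -0.1; 0.42 -0.37 1.54 -0.1;
```

```bash
python3 -m pendant '0.4 -0.4 1.5 0; 0.4 -0.4 1.5 0; 0.4 -0.3 1.5 -0.2; 0 0 0 0'; python3 plan.py 0.4974 -0.169 0.09 -8 3;python3 wr.py w5
```

```text
clock: 5.02
tcp_pos: [0.4951, -0.1638, 0.1166]
orientation: [-3.13, 0.213, 0.065]
contact_force: [-0.9, 1.3, -2.7]
grip_width: 0.0273
t 5.02 pos [ 0.4951 -0.1638  0.1166] yaw -7.79 tilt [-0.041  0.006 -0.999] grip 0.0273 F [-0.9  1.3 -2.7] j7 0.37 n 3 d [ 0.0023 -0.0052 -0.0266]
0.14 0.16 0.88 0.1; 0.14 0.16 0.88 0.1; 0.14 0.16 0.88 0.1; 
[ 0.49510878 -0.16383995  0.11662158]
```

View pics/w5.png

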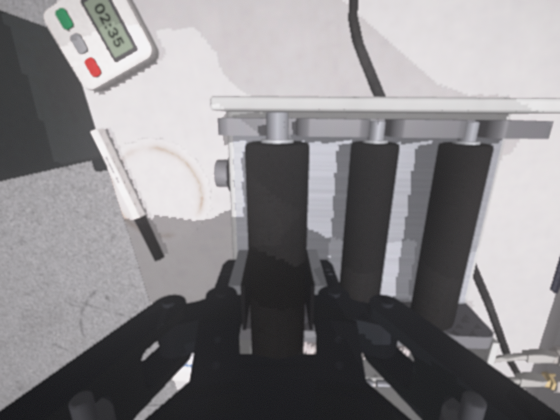

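```bash
python3 -m pendant '0.2 0.2 1 0.1; 0.1 0.2 1 0.1; 0.1 0.1 0.9 0; 0 0 0 0'; python3 plan.py 0.4974 -0.169 0.075 -8 1;python3 wr.py w6; python3 -c "
import cv2
im=cv2.imread('pics/w6.png');cv2.imwrite('pics/w6c.png',cv2.resize(im[85:165,220:420],None,fx=4,fy=6,interpolation=cv2.INTER_CUBIC))"
```

```text
clock: 5.4
tcp_pos: [0.4975, -0.1685, 0.087]
orientation: [-3.13, 0.216, 0.062]
contact_force: [-0.7, 0.4, -2.1]
grip_width: 0.0275
t 5.4 pos [ 0.4975 -0.1685  0.087 ] yaw -7.88 tilt [-0.039  0.006 -0.999] grip 0.0275 F [-0.7  0.4 -2.1] j7 0.41 n 1 d [-0.0001 -0.0005 -0.012 ]
0.04 0.05 1.20 0.1; 
[ 0.49753632 -0.16849915  0.08701606]
```

View pics/w6c.png

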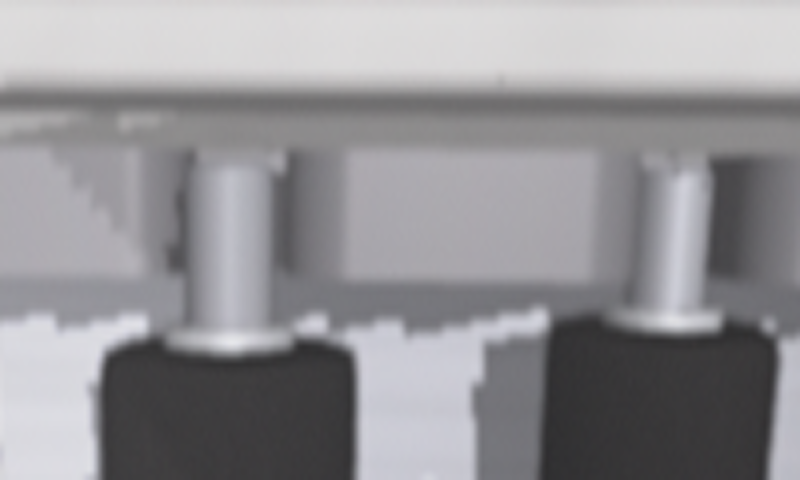

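Run:
```python
from fit import *
c=wcam("w6");m=np.load("mix2.npy")
X=np.array([[a+b,y,z] for a in(-56,0) for y in(69,) for b,z in((-14,82),(-6,74),(6,63),(6,74),(14,82))]+[[0,65,68]])/1e3
for x,p in zip(X,(proj(c,mw(m,X))-[220,85])*[4,6]):print(x*1e3,p.round(0))
```

```text
[-70.  69.  82.] [132. 283.]
[-62.  69.  74.] [201. 279.]
[-50.  69.  63.] [293. 273.]
[-50.  69.  74.] [294. 279.]
[-42.  69.  82.] [361. 285.]
[-14.  69.  82.] [593. 287.]
[-6. 69. 74.] [640. 282.]
[ 6. 69. 63.] [706. 276.]
[ 6. 69. 74.] [736. 283.]
[14. 69. 82.] [828. 289.]
[ 0. 65. 68.] [669. 325.]
```

Run:
```python
from fit import *
c=wcam("w6");m=np.load("mix2.npy")
for uv,z in(((220+231/4,85+240/6),.0945),((220+231/4,85+335/6),.0945),((220+231/4,85+340/6),.0945)):
    p=back(c,uv,z);d=p[:2]-m[:2];cs,s=np.cos(m[2]),np.sin(m[2]);print(uv,cs*d[0]+s*d[1],-s*d[0]+cs*d[1])
```

```text
(277.75, 125.0) -0.05733186352864675 0.07285595772667192
(277.75, 140.83333333333334) -0.057308178768474306 0.06596716682605247
(277.75, 141.66666666666666) -0.057306911147696454 0.06559847512654206
```

```bash
python3 -m pendant '0.15 0 0.7 0.1; 0.1 0 0.6 0.1; 0 0 0 0'; python3 plan.py 0.4986 -0.1694 0.067 -8 1;python3 wr.py w7; python3 -c "
import cv2
im=cv2.imread('pics/w7.png');cv2.imwrite('pics/w7c.png',cv2.resize(im[85:165,220:420],None,fx=4,fy=6,interpolation=cv2.INTER_CUBIC))"
```

```text
clock: 5.7
tcp_pos: [0.5, -0.1697, 0.0742]
orientation: [-3.13, 0.224, 0.06]
contact_force: [-0.5, -0.1, -3.1]
grip_width: 0.0274
t 5.7 pos [ 0.5    -0.1697  0.0742] yaw -8.18 tilt [-0.038  0.006 -0.999] grip 0.0274 F [-0.5 -0.1 -3.1] j7 0.42 n 1 d [-0.0014  0.0003 -0.0072]
-0.11 -0.01 0.73 -0.2; 
[ 0.49997676 -0.16969902  0.07423612]
```

View pics/w7c.png

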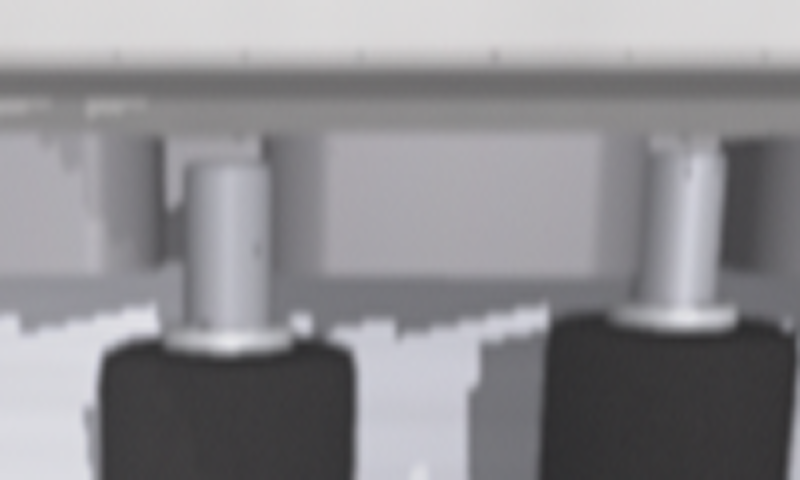

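```bash
python3 -m pendant '-0.15 0 0.1 -0.1; 0 0 0.4 0; 0 0 0 0'; python3 plan.py 0.4986 -0.1694 0.067 -8 1;python3 wr.py w8; python3 -c "
import cv2
im=cv2.imread('pics/w8.png');cv2.imwrite('pics/w8c.png',cv2.resize(im[85:165,220:420],None,fx=4,fy=6,interpolation=cv2.INTER_CUBIC))"
```

```text
clock: 6.0
tcp_pos: [0.4981, -0.1696, 0.0695]
orientation: [-3.13, 0.222, 0.059]
contact_force: [-1.1, 1.0, -2.7]
grip_width: 0.0276
t 6.0 pos [ 0.4981 -0.1696  0.0695] yaw -8.1 tilt [-0.038  0.006 -0.999] grip 0.0276 F [-1.1  1.  -2.7] j7 0.43 n 1 d [ 0.0005  0.0002 -0.0025]
0.05 -0.03 0.25 -0.1; 
[ 0.49813573 -0.16963377  0.06951869]
```

View pics/w8c.png

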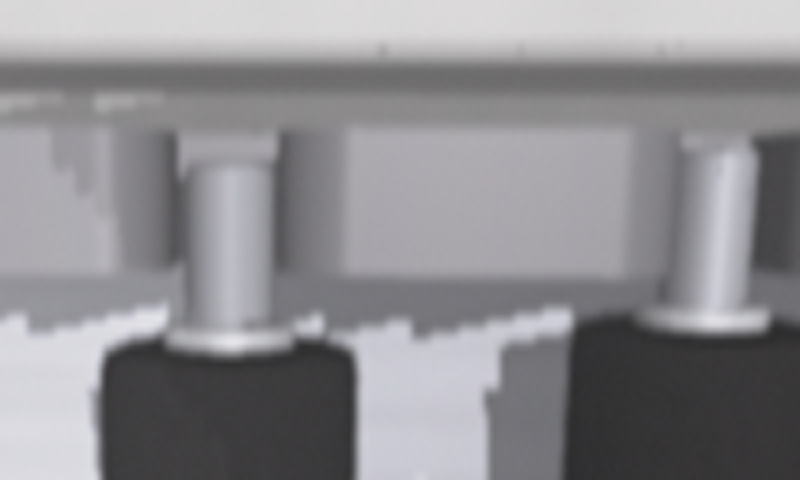

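```bash
python3 -m pendant '0.03 0 0.3 0; 0 0 0.3 0; 0 0 0 0'; python3 plan.py 0.4986 -0.1694 0.061 -8 1
```

```text
clock: 6.3
tcp_pos: [0.498, -0.1697, 0.0633]
orientation: [-3.129, 0.223, 0.059]
contact_force: [-0.6, 0.2, -2.5]
grip_width: 0.0275
t 6.3 pos [ 0.498  -0.1697  0.0633] yaw -8.16 tilt [-0.037  0.006 -0.999] grip 0.0275 F [-0.6  0.2 -2.5] j7 0.43 n 1 d [ 0.0006  0.0003 -0.0023]
0.07 -0.04 0.23 -0.2;
```

```bash
python3 -m pendant '0.04 0 0.2 0; 0 0 0 0'; python3 -m pendant '0 0 0.1 0; 0 0 0 0';python3 plan.py 0.4986 -0.1694 0.061 -8 1
```

```text
clock: 6.47
tcp_pos: [0.4981, -0.1698, 0.0615]
orientation: [-3.129, 0.224, 0.06]
contact_force: [-1.9, 1.7, 0.6]
grip_width: 0.0277
clock: 6.63
tcp_pos: [0.4981, -0.1698, 0.0617]
orientation: [-3.127, 0.224, 0.06]
contact_force: [-2.5, 0.3, -1.8]
grip_width: 0.0278
t 6.63 pos [ 0.4981 -0.1698  0.0617] yaw -8.21 tilt [-0.038  0.008 -0.999] grip 0.0278 F [-2.5  0.3 -1.8] j7 0.44 n 1 d [ 0.0005  0.0004 -0.0007]
0.04 -0.04 0.07 -0.2;
```

```bash
python3 -m pendant '0 0 0 0; 0 0 0 0; 0 0 0 0; 0 0 0 0' 130;python3 plan.py 0.4986 -0.1694 0.061 -8 1;python3 wr.py w9; python3 -c "
import cv2
im=cv2.imread('pics/w9.png');cv2.imwrite('pics/w9c.png',cv2.resize(im[85:165,220:420],None,fx=4,fy=6,interpolation=cv2.INTER_CUBIC))"
```

```text
clock: 6.97
tcp_pos: [0.5013, -0.1705, 0.0625]
orientation: [-3.129, 0.223, 0.051]
contact_force: [0.1, 0.0, -0.6]
grip_width: 0.042
t 6.97 pos [ 0.5013 -0.1705  0.0625] yaw -8.14 tilt [-0.032  0.006 -0.999] grip 0.042 F [ 0.1  0.  -0.6] j7 0.44 n 1 d [-0.0027  0.0011 -0.0015]
-0.27 -0.07 0.16 -0.1; 
[ 0.50125063 -0.17046397  0.06252523]
```

View pics/w9.png

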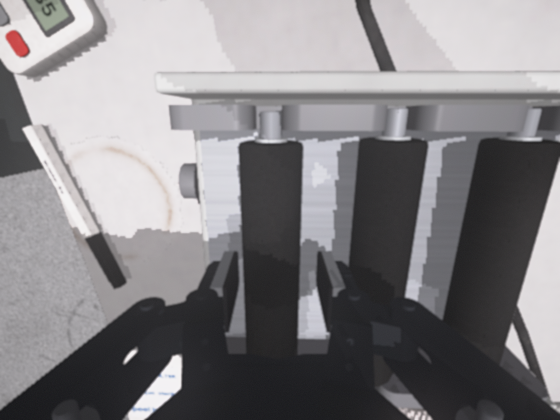

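View pics/w9c.png

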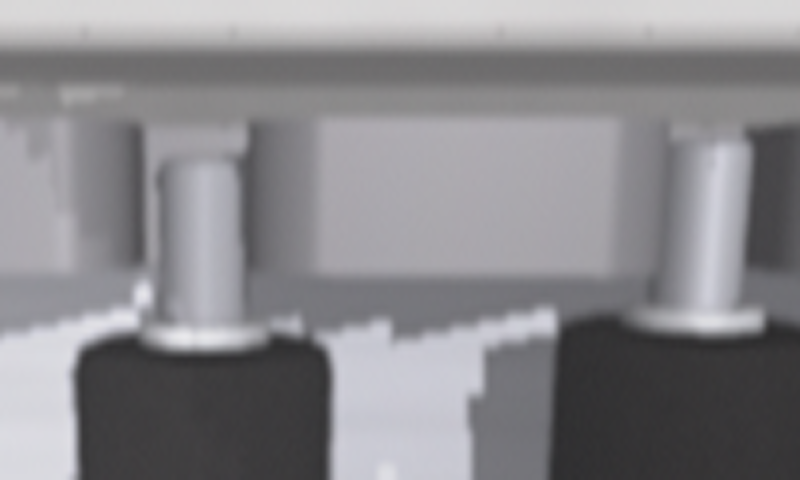

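```bash
python3 -m pendant '-0.2 0 -1 0; -0.1 0 -2 0; 0 0 -3 0; 0 0 -4 0; 0 0 -3 0; 0 0 0 0';python3 plan.py 0.4986 -0.1694 0.18 -8 1;python3 wr.py w10; python3 -c "
import cv2
from bench import r
for n in('top','scene'):
    f=r.grab_frame(n);cv2.imwrite('pics/%s10.png'%n,f['color'][:,:,::-1])
a=cv2.imread('pics/top10.png')[150:280,310:430];b=cv2.imread('pics/scene10.png')[165:295,275:395]
cv2.imwrite('pics/t10.png',cv2.hconcat([cv2.resize(x,None,fx=3.3,fy=3.3,interpolation=cv2.INTER_CUBIC) for x in(a,b)]))"
```

```text
clock: 7.52
tcp_pos: [0.5008, -0.1715, 0.1989]
orientation: [-3.13, 0.225, 0.058]
contact_force: [0.4, -0.1, -0.6]
grip_width: 0.0421
t 7.52 pos [ 0.5008 -0.1715  0.1989] yaw -8.23 tilt [-0.037  0.006 -0.999] grip 0.0421 F [ 0.4 -0.1 -0.6] j7 0.3 n 1 d [-0.0022  0.0021 -0.0189]
-0.18 -0.17 1.90 -0.2; 
[ 0.5008202  -0.17148915  0.19894162]
```

View pics/w10.png

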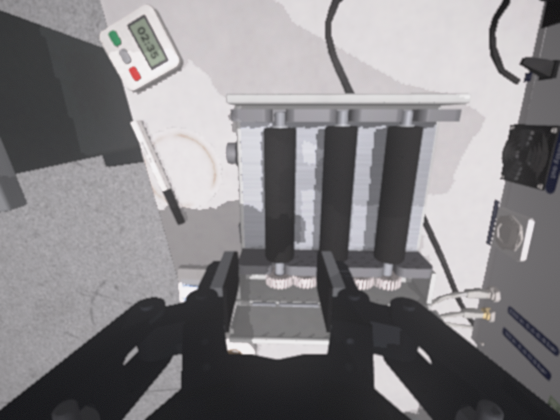

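View pics/t10.png

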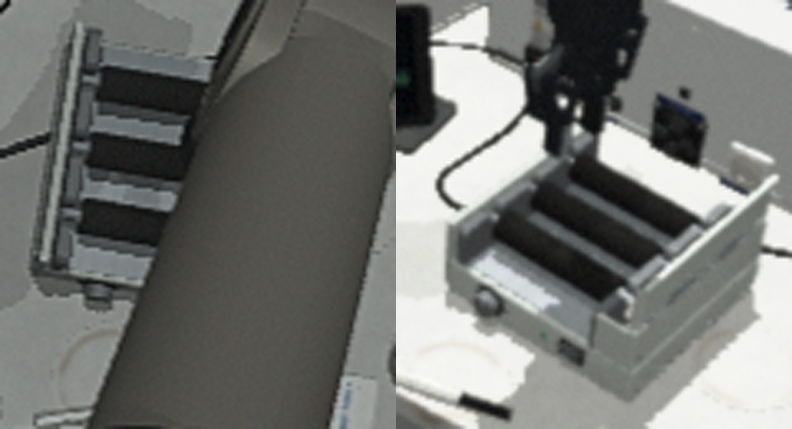

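```bash
python3 -c "
from h import *
m=np.load('mix2.npy');print(mw(m,[[-.01,-.19,0],[-.01,-.09,0]]))";python3 plan.py 0.517 -0.362 0.20 -8
```

```text
[[ 0.51732882 -0.3617558   0.        ]
 [ 0.53132694 -0.26274038  0.        ]]
t 7.67 pos [ 0.4978 -0.1699  0.1935] yaw -8.18 tilt [-0.045  0.007 -0.999] grip 0.042 F [-0.2  0.5 -0.5] j7 0.3 n 5 d [ 0.0192 -0.1921  0.0065]
0.92 3.75 -0.18 -0.0; 0.92 3.75 -0.17 -0.0; 0.92 3.75 -0.17 -0.0; 0.91 3.75 -0.17 -0.0; 0.91 3.75 -0.17 -0.0;
```

```bash
python3 -m pendant '0.9 3.7 -0.4 0; 0.9 3.7 -0.2 0; 0.9 3.7 -0.2 0; 0.9 3.7 -0.2 0; 0.9 3.7 -0.1 0; 0 0 0 0; 0 0 0 0' 255 40;python3 plan.py 0.517 -0.362 0.112 -8 3; python3 -c "
from bench import r
import cv2
for n in('top','scene'):
    f=r.grab_frame(n);cv2.imwrite('pics/%s11.png'%n,f['color'][:,:,::-1])
a=cv2.imread('pics/top11.png')[150:280,310:450];b=cv2.imread('pics/scene11.png')[165:295,275:415]
cv2.imwrite('pics/t11.png',cv2.hconcat([cv2.resize(x,None,fx=2.8,fy=2.8,interpolation=cv2.INTER_CUBIC) for x in(a,b)]))"
```

```text
clock: 8.25
tcp_pos: [0.5127, -0.3601, 0.1891]
orientation: [-3.121, 0.208, 0.102]
contact_force: [-0.3, 1.3, -0.7]
grip_width: -0.0002
t 8.25 pos [ 0.5127 -0.3601  0.1891] yaw -7.6 tilt [-0.064  0.016 -0.998] grip -0.0002 F [-0.3  1.3 -0.7] j7 0.66 n 3 d [ 0.0043 -0.0019 -0.0771]
0.32 0.07 2.55 0.1; 0.32 0.06 2.55 0.1; 0.32 0.06 2.55 0.1;
```

View pics/t11.png

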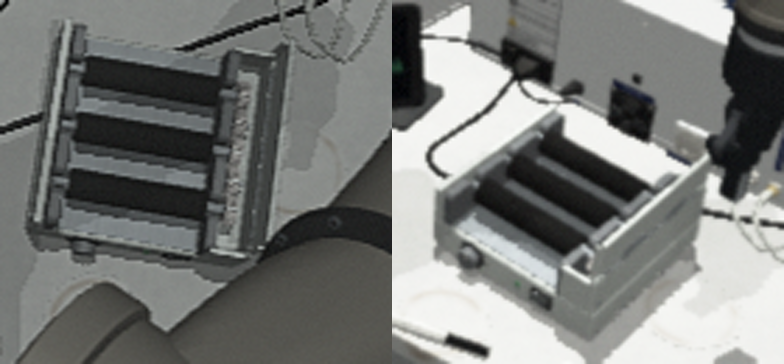

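```bash
python3 -m pendant '0.3 0.1 2.5 0; 0.3 0.1 2.5 0; 0.3 0.1 2.5 0; 0 0 0 0';python3 plan.py 0.522 -0.327 0.112 -8 1
```

```text
clock: 8.68
tcp_pos: [0.5178, -0.3563, 0.111]
orientation: [-3.119, 0.197, 0.1]
contact_force: [-1.0, 1.6, -0.4]
grip_width: 0.0
t 8.68 pos [ 0.5178 -0.3563  0.111 ] yaw -7.19 tilt [-0.063  0.019 -0.998] grip 0.0 F [-1.   1.6 -0.4] j7 0.7 n 1 d [0.0042 0.0293 0.001 ]
0.04 -2.96 -0.07 0.8;
```

```bash
python3 -m pendant '0 -1.5 0 0.4; 0 -1.5 0 0.4; 0 -1.5 0 0; 0 -1.5 0 0';python3 plan.py 0.531 -0.263 0.112 -8 1; python3 -m pendant '0 -1.5 0 0; 0 -1.5 0 0; 0 -1 0 0; 0 0 0 0';python3 plan.py 0.531 -0.263 0.112 -8 1; python3 -c "
from bench import r
import cv2
f=r.grab_frame('scene');cv2.imwrite('pics/s12.png',cv2.resize(f['color'][130:300,275:445,::-1],None,fx=3,fy=3,interpolation=cv2.INTER_CUBIC))"
```

```text
clock: 9.02
tcp_pos: [0.5241, -0.2933, 0.1121]
orientation: [-3.116, 0.22, 0.108]
contact_force: [0.5, -0.7, -0.8]
grip_width: -0.0002
t 9.02 pos [ 0.5241 -0.2933  0.1121] yaw -8.05 tilt [-0.068  0.021 -0.997] grip -0.0002 F [ 0.5 -0.7 -0.8] j7 0.6 n 1 d [ 0.0069  0.0303 -0.0001]
0.26 -3.10 0.03 -0.1; 
clock: 9.35
tcp_pos: [0.5318, -0.2437, 0.116]
orientation: [-3.114, 0.204, 0.106]
contact_force: [-0.3, -0.1, -0.8]
grip_width: -0.0003
t 9.35 pos [ 0.5318 -0.2437  0.116 ] yaw -7.47 tilt [-0.066  0.024 -0.998] grip -0.0003 F [-0.3 -0.1 -0.8] j7 0.53 n 1 d [-0.0008 -0.0193 -0.004 ]
0.20 1.93 0.35 0.5;
```

View pics/s12.png

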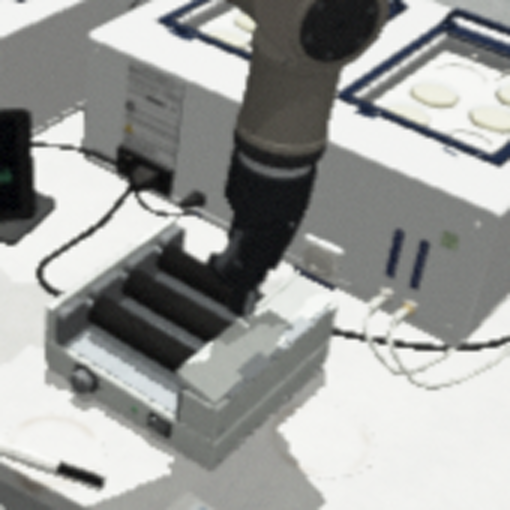

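```bash
python3 -m pendant '0 0 -3 0; 0 0 -4 0; 0 0 -3 0; 0 0 0 0';python3 plan.py 0.46 0 0.2 0; python3 wr.py w13; python3 -c "
from bench import r
import cv2
f=r.grab_frame('scene');cv2.imwrite('pics/s13.png',cv2.resize(f['color'][130:300,275:445,::-1],None,fx=3,fy=3,interpolation=cv2.INTER_CUBIC))"
```

```text
clock: 9.73
tcp_pos: [0.536, -0.2488, 0.2193]
orientation: [-3.115, 0.207, 0.114]
contact_force: [1.1, -1.3, 0.1]
grip_width: -0.0001
t 9.73 pos [ 0.536  -0.2488  0.2193] yaw -7.58 tilt [-0.071  0.023 -0.997] grip -0.0001 F [ 1.1 -1.3  0.1] j7 0.47 n 7 d [-0.076   0.2488 -0.0193]
-1.52 -3.38 0.43 -1.1; -1.46 -3.40 0.43 -1.1; -1.39 -3.43 0.42 -1.1; -1.33 -3.46 0.42 -1.1; -1.26 -3.48 0.42 -1.1; -1.20 -3.51 0.41 -1.1; -1.13 -3.53 0.41 -1.1; 
[ 0.53600805 -0.24884732  0.21932779]
```

View pics/s13.png

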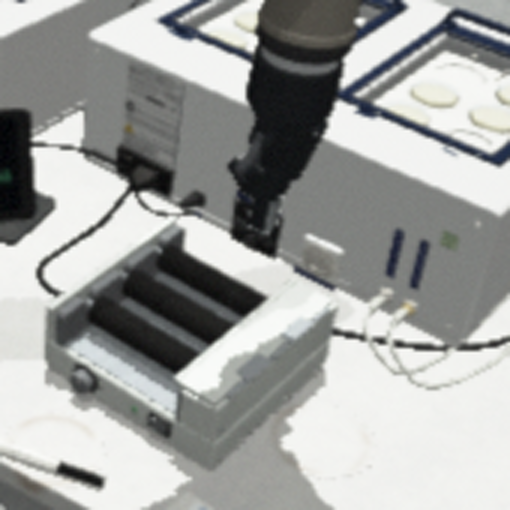

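View pics/w13.png

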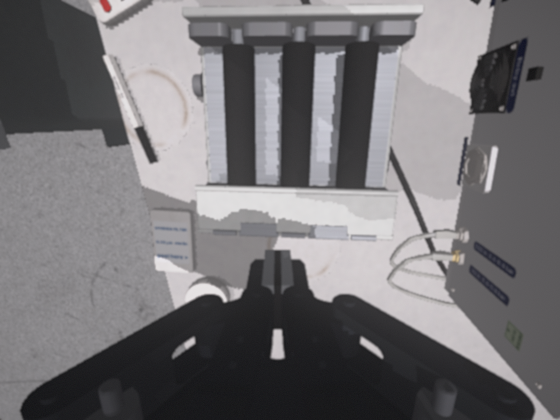

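The guard is now flat across the gear bay, with its free edge level along v≈188, and the roller is seated. Next I go for the tube.

```bash
python3 -m pendant '-1.6 -3.3 0.2 -1; -1.6 -3.4 0.2 -1; -1.5 -3.4 0.2 -1; -1.4 -3.4 0.2 -1; -1.3 -3.5 0.2 -1; -1.2 -3.5 0.2 -1; -1 -3.5 0.2 -1' 40 40;python3 plan.py 0.475 0.31 0.2 58.4
```

```text
clock: 10.42
tcp_pos: [0.4483, -0.0033, 0.2041]
orientation: [-3.123, 0.041, 0.138]
contact_force: [0.1, 0.9, -0.1]
grip_width: 0.0722
t 10.42 pos [ 0.4483 -0.0033  0.2041] yaw -1.47 tilt [-0.088  0.017 -0.996] grip 0.0722 F [ 0.1  0.9 -0.1] j7 0.02 n 9 d [ 0.0267  0.3133 -0.0041]
0.21 -3.49 0.08 -6.7; 0.61 -3.44 0.04 -6.7; 1.00 -3.35 0.01 -6.7; 1.38 -3.21 -0.03 -6.7; 1.74 -3.03 -0.06 -6.7; 2.08 -2.80 -0.10 -6.7; 2.39 -2.54 -0.13 -6.7; 2.67 -2.25 -0.16 -6.7; 2.91 -1.93 -0.18 -6.7;
```

```bash
python3 -m pendant '0.2 -3.5 0.3 -6.7; 0.6 -3.4 0.2 -6.7; 1 -3.3 0.2 -6.7; 1.4 -3.2 0.1 -6.7' ;python3 plan.py 0.475 0.31 0.2 58.4
```

```text
clock: 10.75
tcp_pos: [0.4508, 0.1395, 0.1926]
orientation: [-3.021, -0.702, 0.143]
contact_force: [1.3, -0.4, 0.0]
grip_width: 0.0717
t 10.75 pos [0.4508 0.1395 0.1926] yaw 26.31 tilt [-0.098  0.015 -0.995] grip 0.0717 F [ 1.3 -0.4  0. ] j7 0.22 n 5 d [0.0242 0.1705 0.0074]
1.93 -2.86 -0.14 -6.4; 2.23 -2.62 -0.18 -6.4; 2.51 -2.36 -0.22 -6.4; 2.75 -2.06 -0.26 -6.4; 2.96 -1.74 -0.29 -6.4;
```

```bash
python3 -m pendant '0.9 -1.4 0 -3.2; 1 -1.4 0 -3.2; 1.1 -1.3 0 -3.2; 1.1 -1.3 0 -3.2; 1.2 -1.2 0 -3.2; 1.3 -1.1 0 -3.2; 1.4 -1 0 -3.2; 1.4 -0.9 0 -3.2' ;python3 plan.py 0.475 0.31 0.2 58.4
```

```text
clock: 11.42
tcp_pos: [0.4569, 0.2804, 0.1804]
orientation: [-2.75, -1.389, 0.159]
contact_force: [0.6, -0.0, 0.4]
grip_width: 0.0721
t 11.42 pos [0.4569 0.2804 0.1804] yaw 53.78 tilt [-0.118  0.004 -0.993] grip 0.0721 F [ 0.6 -0.   0.4] j7 0.46 n 1 d [0.0181 0.0296 0.0196]
3.32 -0.50 -2.15 -4.6;
```

```bash
cat > st.py <<'E'
from h import *
from bench import r
o=r.get_obs();R=Ro.from_rotvec(o['orientation']).as_matrix()
print(round(o['clock'],2),o['tcp_pos'].round(4),"tilt",R[:2,2].round(4),"j",o['joints'].round(3))
E
python3 st.py
python3 -m pendant '0 0 -2.1 0;0 0 0 0' >/dev/null; python3 st.py
python3 -m pendant '0 0 0 -4; 0 0 0 0' >/dev/null; python3 st.py
python3 -m pendant '2 0 0 0; 0 0 0 0' >/dev/null;python3 st.py
python3 -m pendant '0 -2 0 0; 0 0 0 0' >/dev/null;python3 st.py
python3 -m pendant '0 2 0 0; 0 0 0 0' >/dev/null;python3 st.py
```

```text
11.42 [0.4569 0.2804 0.1804] tilt [-0.1176  0.0043] j [-0.82   0.365  0.248  1.882 -0.185  1.01   0.459]
11.58 [0.4573 0.2827 0.1979] tilt [-0.1232  0.0009] j [-0.825  0.35   0.251  1.857 -0.177  1.054  0.455]
11.75 [0.4562 0.2818 0.1953] tilt [-0.1266 -0.0015] j [-0.813  0.353  0.236  1.859 -0.173  1.053  0.523]
11.92 [0.4658 0.297  0.1917] tilt [-0.1301 -0.0035] j [-0.818  0.385  0.233  1.822 -0.18   1.062  0.51 ]
12.08 [0.4482 0.3057 0.1913] tilt [-0.1333 -0.0065] j [-0.846  0.37   0.227  1.844 -0.178  1.056  0.471]
12.25 [0.4636 0.2934 0.1872] tilt [-0.136  -0.0088] j [-0.819  0.389  0.237  1.829 -0.181  1.06   0.506]
```

```bash
python3 st.py; python3 -c "
from bench import r
for i in range(3): r.grab_frame('top')"; python3 st.py
python3 -m pendant '0 0 0 0; 0 0 0 0;0 0 0 0; 0 0 0 0' >/dev/null; python3 st.py
python3 -m pendant '0 0 1 0; 0 0 1 0; 0 0 1 0; 0 0 1 0' >/dev/null; python3 st.py
python3 -m pendant '0 0 -1 0; 0 0 -1 0; 0 0 -1 0; 0 0 -1 0' >/dev/null; python3 st.py
```

```text
12.25 [0.4636 0.2934 0.1872] tilt [-0.136  -0.0088] j [-0.819  0.389  0.237  1.829 -0.181  1.06   0.506]
12.4 [0.4612 0.2961 0.1876] tilt [-0.1378 -0.0075] j [-0.821  0.387  0.233  1.83  -0.182  1.06   0.504]
12.73 [0.4599 0.2962 0.1872] tilt [-0.1391 -0.0077] j [-0.822  0.387  0.233  1.832 -0.183  1.06   0.503]
13.07 [0.4549 0.297  0.1461] tilt [-0.1357 -0.0049] j [-0.818  0.429  0.22   1.878 -0.201  0.969  0.517]
13.4 [0.4572 0.2953 0.1832] tilt [-0.1444 -0.012 ] j [-0.823  0.391  0.232  1.837 -0.184  1.058  0.503]
```

```bash
python3 -m pendant '0 0 0.2 0; 0 0 0.2 0; 0 0 0.2 0; 0 0 0.2 0;0 0 0.2 0; 0 0 0.2 0; 0 0 0.2 0; 0 0 0.2 0' >/dev/null; python3 st.py
python3 -m pendant '0 0 -3 0; 0 0 0 0' >/dev/null; python3 st.py
python3 -m pendant '0 0 4 0; 0 0 4 0' >/dev/null; python3 st.py
python3 -m pendant '-2 0 0 0; -2 0 0 0' >/dev/null; python3 st.py
python3 -m pendant '2 0 0 0; 2 0 0 0' >/dev/null; python3 st.py
```

```text
14.07 [0.4576 0.2965 0.1708] tilt [-0.1376 -0.0065] j [-0.821  0.402  0.228  1.852 -0.19   1.023  0.508]
14.23 [0.4606 0.2961 0.1992] tilt [-0.141  -0.0094] j [-0.824  0.375  0.237  1.818 -0.178  1.088  0.499]
14.4 [0.4564 0.2994 0.1263] tilt [-0.1257  0.0023] j [-0.814  0.452  0.214  1.895 -0.212  0.917  0.526]
14.57 [0.4314 0.2663 0.121 ] tilt [-0.1333 -0.004 ] j [-0.8    0.41   0.216  1.981 -0.204  0.883  0.551]
14.73 [0.4475 0.2917 0.1152] tilt [-0.1421 -0.0112] j [-0.813  0.462  0.213  1.913 -0.213  0.91   0.528]
```

```bash
python3 -m pendant '0 0 0 0; 0 0 0 0' >/dev/null; python3 st.py
python3 -m pendant '0 0 -4 0; 0 0 -4 0;0 0 -4 0; 0 0 0 0; 0 0 0 0' >/dev/null; python3 st.py
python3 -m pendant '0 0 4 0; 0 0 4 0; 0 0 4 0' >/dev/null; python3 st.py
python3 -m pendant '0 0 0 0; 0 0 0 0' >/dev/null; python3 st.py
```

```text
14.9 [0.4481 0.2937 0.1142] tilt [-0.1419 -0.0111] j [-0.814  0.466  0.212  1.91  -0.213  0.909  0.528]
15.32 [0.4636 0.2918 0.2359] tilt [-0.1464 -0.0156] j [-0.827  0.342  0.249  1.775 -0.164  1.171  0.49 ]
15.57 [0.4545 0.2935 0.1239] tilt [-0.126  -0.0002] j [-0.813  0.45   0.218  1.906 -0.212  0.91   0.53 ]
15.73 [0.4483 0.2895 0.1168] tilt [-0.1379 -0.0095] j [-0.812  0.457  0.216  1.917 -0.212  0.908  0.53 ]
```

```bash
python3 -m pendant '0 0 -4 0; 0 0 -4 0;0 0 -4 0; 0 0 4 0; 0 0 4 0; 0 0 4 0' >/dev/null; python3 st.py;  python3 -m pendant '0 0 -4 0; 0 0 -4 0;0 0 -4 0; 0 0 4 0; 0 0 4 0; 0 0 4 0; 0 0 0 0; 0 0 0 0' >/dev/null; python3 st.py
```

```text
16.23 [0.4598 0.293  0.1382] tilt [-0.1173  0.0051] j [-0.814  0.432  0.227  1.894 -0.206  0.93   0.527]
16.9 [0.4609 0.29   0.1404] tilt [-0.1202 -0.0009] j [-0.814  0.431  0.232  1.89  -0.202  0.941  0.525]
```

```bash
python3 -m pendant '0 0 -4 0; 0 0 -4 0;0 0 -4 0; 0 0 -4 0; 0 0 4 0; 0 0 4 0; 0 0 4 0; 0 0 4 0' >/dev/null; python3 st.py;  python3 -m pendant '0 0 -4 0; 0 0 -4 0; 0 0 4 0; 0 0 4 0; 0 0 -4 0; 0 0 -4 0; 0 0 4 0; 0 0 4 0' >/dev/null; python3 st.py; python3 -m pendant '0 0 -4 0; 0 0 4 0; 0 0 -4 0; 0 0 4 0; 0 0 -4 0; 0 0 4 0; 0 0 -4 0; 0 0 4 0' >/dev/null; python3 st.py
```

```text
17.57 [0.4801 0.296  0.1778] tilt [-0.0801  0.0274] j [-0.816  0.388  0.246  1.851 -0.193  0.974  0.518]
18.23 [0.4845 0.2941 0.1879] tilt [-0.0762  0.0262] j [-0.817  0.38   0.255  1.838 -0.188  0.993  0.515]
18.9 [0.4823 0.2863 0.1957] tilt [-0.1033 -0.0011] j [-0.82   0.383  0.267  1.817 -0.177  1.05   0.505]
```

```bash
python3 -m pendant '0 0 4 0; 0 0 0 0; 0 0 -4 0; 0 0 -4 0; 0 0 -4 0; 0 0 4 0; 0 0 4 0; 0 0 4 0' >/dev/null; python3 st.py;  python3 -m pendant '0 0 4 0; 0 0 -4 0;0 0 -4 0; 0 0 -4 0; 0 0 4 0; 0 0 4 0; 0 0 4 0;0 0 4 0' >/dev/null; python3 st.py
```

```text
19.57 [0.4933 0.2907 0.1915] tilt [-0.0727  0.0201] j [-0.816  0.386  0.267  1.821 -0.184  1.006  0.511]
20.23 [0.5017 0.2962 0.137 ] tilt [-0.0495  0.0336] j [-0.802  0.454  0.252  1.862 -0.215  0.874  0.537]
```

```bash
python3 -m pendant '0 0 -4 0;0 0 -4 0; 0 0 -4 0; 0 0 -4 0; 0 0 4 0; 0 0 4 0; 0 0 4 0;0 0 4 0' >/dev/null; python3 st.py;  python3 -m pendant '0 0 4 0; 0 0 -4 0;0 0 -4 0; 0 0 -4 0; 0 0 4 0; 0 0 4 0; 0 0 4 0;0 0 4 0' >/dev/null; python3 st.py; python3 -m pendant '0 0 0 0; 0 0 0 0' >/dev/null; python3 plan.py 0.4778 0.339 0.1 58.4 3
```

```text
20.9 [0.5149 0.2985 0.1634] tilt [-0.0312  0.0415] j [-0.805  0.43   0.266  1.827 -0.205  0.912  0.529]
21.57 [0.5267 0.3062 0.1031] tilt [-0.0156  0.0478] j [-0.787  0.521  0.245  1.847 -0.24   0.788  0.558]
t 21.73 pos [0.526  0.3059 0.1036] yaw 55.09 tilt [-0.02   0.045 -0.999] grip 0.072 F [1.4 0.4 1. ] j7 0.56 n 3 d [-0.0482  0.0331 -0.0036]
-0.02 -1.94 0.20 -1.1; 0.02 -1.94 0.20 -1.1; 0.06 -1.94 0.20 -1.1;
```

```bash
python3 -m pendant '0 -1.9 0 -1.1; 0 -1.9 0 -1.1; 0 -1.9 0 -1.1; 0 0 0 0' 60 >/dev/null; python3 plan.py 0.4778 0.339 0.06 58.4 3; python3 wr.py w20
```

```text
t 22.07 pos [0.484  0.3417 0.121 ] yaw 58.36 tilt [-0.007  0.055 -0.998] grip 0.065 F [-1.3  0.   0.5] j7 0.5 n 3 d [-0.0062 -0.0027 -0.061 ]
-0.27 -0.06 2.03 -0.0; -0.27 -0.06 2.03 -0.0; -0.27 -0.06 2.03 -0.0; 
[0.48400269 0.34168271 0.12101446]
```

View pics/w20.png

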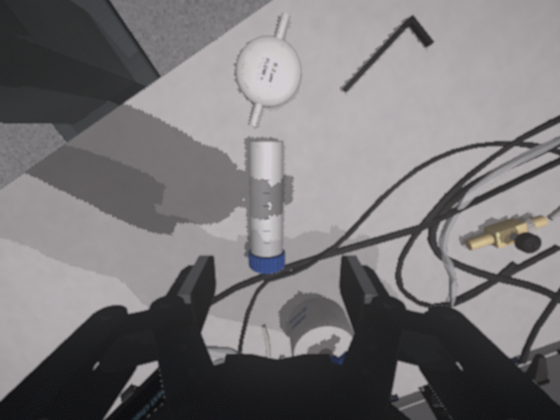

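The tube lies between (265,141) and its cap end at (267,272), almost aligned with the tool's y axis.

Run:
```python
from h import *
c=wcam("w20")
a=back(c,(265.5,141),.016);b=back(c,(267.5,271),.016)
print("tube",a,b,np.linalg.norm(a-b),(a+b)/2,np.degrees(np.arctan2(*(b-a)[[1,0]])))
```

```text
tube [0.42858856 0.37005105 0.016     ] [0.53084118 0.3077361  0.016     ] 0.11974452795641106 [0.47971487 0.33889358 0.016     ] -31.3590263720532
```

```bash
python3 -m pendant '-0.1 0 3 0; -0.1 0 3 0; -0.1 0 2 0; 0 0 0 0' >/dev/null; python3 plan.py 0.4785 0.339 0.009 58.5 2
```

```text
t 22.45 pos [0.4918 0.3482 0.0524] yaw 58.32 tilt [ 0.011  0.068 -0.998] grip 0.0653 F [-1.2 -0.7  0.5] j7 0.54 n 2 d [-0.0133 -0.0092 -0.0434]
-0.88 -0.27 2.12 -0.1; -0.88 -0.27 2.12 -0.1;
```

```bash
python3 -m pendant '-0.9 -0.2 0.8 0; -0.5 -0.1 0.6 0;-0.1 0 0.6 0; 0 0 0 0' >/dev/null; python3 plan.py 0.4785 0.339 0.009 58.5 2
```

```text
t 22.78 pos [0.4865 0.3398 0.038 ] yaw 58.22 tilt [ 0.019  0.073 -0.997] grip 0.0657 F [-0.1 -0.3 -0.7] j7 0.56 n 2 d [-0.008  -0.0008 -0.029 ]
-0.35 -0.29 1.44 -0.1; -0.35 -0.29 1.44 -0.1;
```

```bash
python3 -m pendant '-0.4 -0.3 1.3 0; -0.4 -0.3 1.2 0; 0 0 0.3 0; 0 0 0 0' >/dev/null; python3 plan.py 0.4785 0.339 0.009 58.5 1; python3 wr.py w21
```

```text
t 23.12 pos [0.4825 0.3407 0.0142] yaw 58.15 tilt [ 0.026  0.079 -0.997] grip 0.065 F [-0.8  0.1  0.4] j7 0.57 n 1 d [-0.004  -0.0017 -0.0052]
-0.39 -0.24 0.50 -0.4; 
[0.48245718 0.34070177 0.01423765]
```

View pics/w21.png

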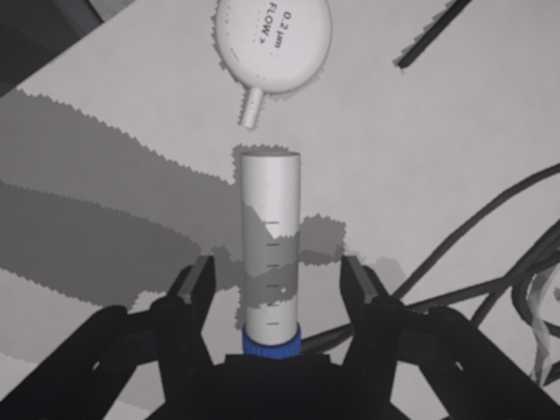

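```bash
python3 -m pendant '-0.4 -0.2 0.5 0; 0 0 0 0' >/dev/null; python3 plan.py 0.4785 0.339 0.009 58.5 1; python3 -m pendant '0 0 0 0; 0 0 0 0; 0 0 0 0; 0 0 0 0; 0 0 0 0' 255 30;python3 plan.py 0.4785 0.339 0.009 58.5 1;python3 wr.py w22
```

```text
t 23.33 pos [0.4802 0.3395 0.0106] yaw 58.13 tilt [ 0.029  0.081 -0.996] grip 0.0652 F [-0.6 -0.5 -0.2] j7 0.57 n 1 d [-0.0017 -0.0005 -0.0016]
-0.14 -0.11 0.15 -0.4; 
clock: 23.75
tcp_pos: [0.4812, 0.34, 0.012]
orientation: [-2.694, -1.498, -0.103]
contact_force: [0.2, -0.6, -1.0]
grip_width: 0.0304
t 23.75 pos [0.4812 0.34   0.012 ] yaw 58.12 tilt [ 0.031  0.082 -0.996] grip 0.0304 F [ 0.2 -0.6 -1. ] j7 0.57 n 1 d [-0.0027 -0.001  -0.003 ]
-0.26 -0.17 0.29 -0.4; 
[0.48124537 0.3400198  0.0120496 ]
```

View pics/w22.png

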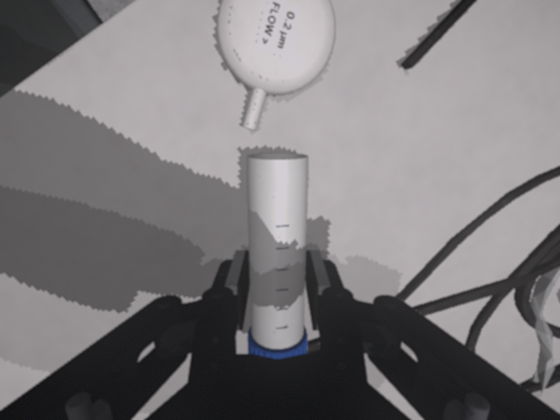

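```bash
python3 -m pendant '0 0 -2 0; 0 0 -4 0; 0 0 -4 0; 0 0 -4 0; 0 0 0 0; 0 0 0 0' 255 30 >/dev/null; python3 st.py; python3 wr.py w23
```

```text
24.3 [0.4753 0.327  0.155 ] tilt [0.0257 0.0783] j [-0.889  0.377  0.254  1.932 -0.198  0.785  0.496]
[0.47531493 0.32700361 0.15498562]
```

View pics/w23.png

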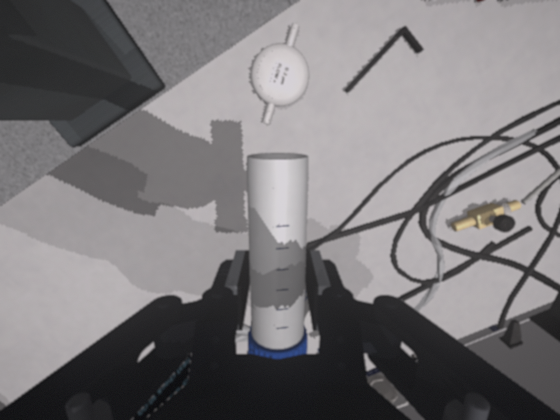

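```bash
python3 plan.py 0.455 0.05 0.17 10
```

```text
t 24.35 pos [0.4761 0.3273 0.1553] yaw 58.1 tilt [ 0.027  0.079 -0.997] grip 0.0307 F [0.  0.4 0.3] j7 0.5 n 7 d [-0.0211 -0.2773  0.0147]
-3.49 1.83 -0.53 6.9; -3.25 2.24 -0.52 6.9; -2.96 2.61 -0.50 6.9; -2.62 2.95 -0.48 6.9; -2.25 3.25 -0.46 6.9; -1.85 3.50 -0.43 6.9; -1.42 3.70 -0.40 6.9;
```

```bash
python3 -m pendant '-3.5 1.8 -0.5 6.9; -3.2 2.2 -0.5 6.9; -3 2.6 -0.5 6.9; -2.6 2.9 -0.5 6.9; -2.2 3.2 -0.5 6.9; -1.8 3.5 -0.4 6.9; -1.4 3.7 -0.4 6.9' >/dev/null; python3 st.py; python3 plan.py 0.525 -0.174 0.2 -8
```

```text
24.93 [0.4492 0.0525 0.1586] tilt [0.0195 0.0795] j [-0.67   0.207  0.535  2.189 -0.264  0.76   0.203]
t 24.93 pos [0.4492 0.0525 0.1586] yaw 8.96 tilt [ 0.02   0.08  -0.997] grip 0.0305 F [ 1.3 -1.3 -0.3] j7 0.2 n 7 d [ 0.0758 -0.2265  0.0414]
0.58 3.31 -0.83 2.4; 0.73 3.28 -0.82 2.4; 0.87 3.25 -0.81 2.4; 1.01 3.21 -0.81 2.4; 1.14 3.17 -0.80 2.4; 1.28 3.12 -0.79 2.4; 1.41 3.06 -0.78 2.4;
```

```bash
python3 -m pendant '0.6 3.3 -0.8 2.4; 0.7 3.3 -0.8 2.4; 0.9 3.2 -0.8 2.4; 1 3.2 -0.8 2.4; 1.1 3.2 -0.8 2.4; 1.3 3 -0.8 2.4; 0.6 1.5 -0.4 1; 0 0 0 0' >/dev/null; python3 st.py; python3 plan.py 0.525 -0.174 0.2 -8;python3 wr.py w24
```

```text
25.6 [ 0.5095 -0.1766  0.1869] tilt [0.0028 0.0716] j [-0.279  0.374  0.682  1.945 -0.37   0.958  0.451]
t 25.6 pos [ 0.5095 -0.1766  0.1869] yaw -8.16 tilt [ 0.003  0.072 -0.997] grip 0.0304 F [-1.   0.3 -0.8] j7 0.45 n 1 d [0.0155 0.0026 0.0131]
1.49 -0.57 -1.29 -0.2; 
[ 0.50946081 -0.17655393  0.18687136]
```

View pics/w24.png

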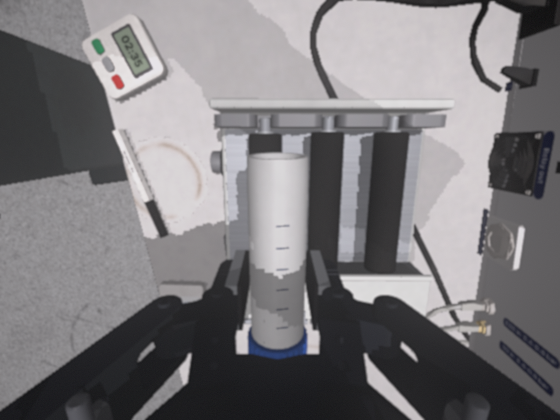

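Run:
```python
from fit import *
H=np.array([[1,0,-.00052,.00076],[0,.9531186,.302597,-.0786787],[.000535,-.302597,.953118,-.142748]])
f,cx,cy=292.6356,277.19166,208.16992
for uv in((278,154),(278,157)):
  d=H[:,:3]@[(uv[0]-cx)/f,(uv[1]-cy)/f,1];o=H[:,3]
  for z in(-.004,-.008):print(uv,(o+d*(z-o[2])/d[2]).round(4))
c=wcam("w24");m=np.load("mix2.npy")
for X in((0,65,68),(56,65,68),(0,91,84),(-56,74,68),(56,-65,68),(0,83,84)):print(X,proj(c,mw(m,np.array(X)/1e3)).round(1))
```

```text
(278, 154) [ 0.0011 -0.0613 -0.004 ]
(278, 154) [ 0.0011 -0.0618 -0.008 ]
(278, 157) [ 0.0011 -0.0599 -0.004 ]
(278, 157) [ 0.0011 -0.0605 -0.008 ]
(0, 65, 68) [[328.9 132. ]]
(56, 65, 68) [[392.7 131.9]]
(0, 91, 84) [[333.4  98.4]]
(-56, 74, 68) [[265.3 121.6]]
(56, -65, 68) [[380.7 268.4]]
(0, 83, 84) [[333.  108.8]]
```

```bash
python3 -c "
from h import *
m=np.load('mix2.npy');print(mw(m,[[-.029,-.0035,0]]))"; python3 plan.py 0.5246 -0.1744 0.11 -8 4
```

```text
[[ 0.52462238 -0.1744324   0.        ]]
t 25.65 pos [ 0.5089 -0.1749  0.1864] yaw -8.06 tilt [ 0.002  0.073 -0.997] grip 0.0303 F [-0.4  0.3 -1.5] j7 0.45 n 4 d [ 0.0157  0.0005 -0.0764]
0.40 0.07 1.91 -0.0; 0.40 0.07 1.91 -0.0; 0.40 0.07 1.91 -0.0; 0.40 0.07 1.91 -0.0;
```

```bash
python3 -m pendant '0.4 0 1.8 0; 0.4 0 1.8 0; 0.4 0.1 1.6 0; 0.3 0.1 1.4 0; 0 0 0 0' >/dev/null; python3 st.py; python3 plan.py 0.5246 -0.1744 0.09 -8 2; python3 wr.py w25
```

```text
26.07 [ 0.5212 -0.1669  0.1127] tilt [-0.0066  0.0768] j [-0.225  0.496  0.606  1.975 -0.472  0.838  0.527]
t 26.07 pos [ 0.5212 -0.1669  0.1127] yaw -7.65 tilt [-0.007  0.077 -0.997] grip 0.0308 F [ 0.3 -0.3 -0.1] j7 0.53 n 2 d [ 0.0034 -0.0075 -0.0227]
0.24 0.43 1.10 0.2; 0.24 0.43 1.10 0.2; 
[ 0.52115184 -0.16693152  0.11266897]
```

View pics/w25.png

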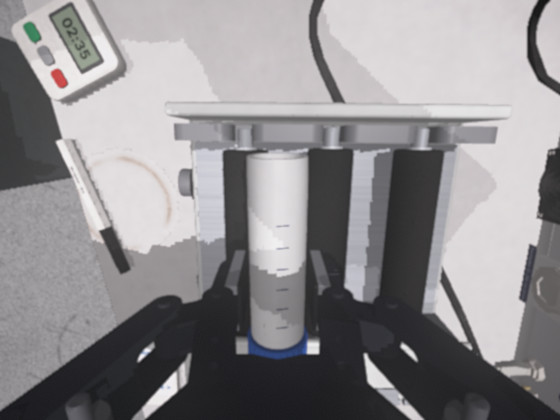

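```bash
python3 -m pendant '0.3 0.4 0.8 0.2; 0.2 0.4 0.8 0.1; 0 0 0 0' >/dev/null; python3 st.py; python3 plan.py 0.5246 -0.1744 0.083 -8 1
```

```text
26.37 [ 0.5253 -0.1726  0.0964] tilt [-0.0061  0.0778] j [-0.199  0.528  0.588  1.971 -0.498  0.816  0.554]
t 26.37 pos [ 0.5253 -0.1726  0.0964] yaw -7.78 tilt [-0.006  0.078 -0.997] grip 0.0304 F [-0.  -0.4  0.3] j7 0.55 n 1 d [-0.0007 -0.0018 -0.0134]
-0.02 0.29 1.32 0.2;
```

```bash
python3 -m pendant '-0.05 0.2 0.7 0.2; 0 0.1 0.4 0; 0 0 0 0' >/dev/null; python3 st.py; python3 plan.py 0.5246 -0.1744 0.083 -8 1; python3 wr.py w26
```

```text
26.62 [ 0.5247 -0.1752  0.0848] tilt [-0.0047  0.0776] j [-0.184  0.545  0.576  1.977 -0.514  0.794  0.569]
t 26.62 pos [ 0.5247 -0.1752  0.0848] yaw -8.02 tilt [-0.005  0.078 -0.997] grip 0.0304 F [ 0.   0.4 -1. ] j7 0.57 n 1 d [-0.0001  0.0008 -0.0018]
-0.01 -0.06 0.19 -0.0; 
[ 0.52467226 -0.17516224  0.08481881]
```

View pics/w26.png

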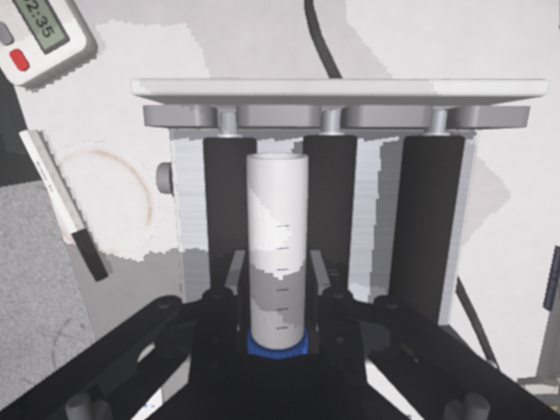

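```bash
python3 -m pendant '0 0 0.2 0; 0 0 0 0'; python3 -m pendant '0 0 0.1 0; 0 0 0 0'
```

```text
clock: 26.83
tcp_pos: [0.5248, -0.1753, 0.0833]
orientation: [-3.057, 0.216, 0.014]
contact_force: [0.2, 0.4, -0.3]
grip_width: 0.0301
clock: 27.0
tcp_pos: [0.5251, -0.1753, 0.0826]
orientation: [-3.057, 0.216, 0.013]
contact_force: [0.4, -0.4, -0.4]
grip_width: 0.0307
```

```bash
python3 -m pendant '0 0 0 0; 0 0 0 0; 0 0 0 0; 0 0 0 0; 0 0 0 0' 120 20; python3 wr.py w27
```

```text
clock: 27.42
tcp_pos: [0.5257, -0.1753, 0.0833]
orientation: [-3.057, 0.216, 0.011]
contact_force: [-0.5, -0.3, -0.2]
grip_width: 0.0452
[ 0.52574367 -0.17530587  0.08332553]
```

View pics/w27.png

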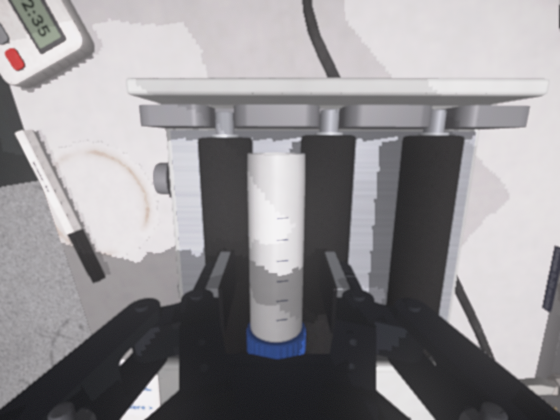

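The tube has dropped into the groove between the front and middle rollers and is clear of the fingers. I'll lift straight up.

```bash
python3 -m pendant '0 0.1 -1 0; 0 0.2 -2 0; 0 0.2 -3 0; 0 0.2 -4 0; 0 0.2 -4 0; 0 0 0 0; 0 0 0 0; 0 0 0 0'; python3 wr.py w28;python3 -c "
from bench import r
import cv2
for n in('top','scene'):
    f=r.grab_frame(n);cv2.imwrite('pics/%s28.png'%n,f['color'][:,:,::-1])
a=cv2.imread('pics/top28.png')[150:280,310:430];b=cv2.imread('pics/scene28.png')[165:295,275:395]
cv2.imwrite('pics/t28.png',cv2.hconcat([cv2.resize(x,None,fx=3.3,fy=3.3,interpolation=cv2.INTER_CUBIC) for x in(a,b)]))"
```

```text
clock: 28.13
tcp_pos: [0.5235, -0.1977, 0.232]
orientation: [-3.058, 0.219, 0.012]
contact_force: [-0.0, 0.1, 0.7]
grip_width: 0.0456
[ 0.52347595 -0.19767265  0.23201041]
```

View pics/w28.png

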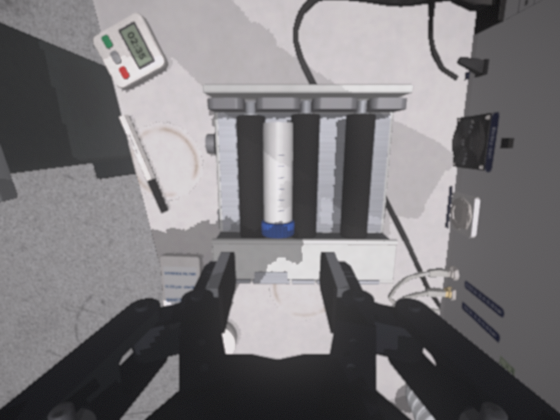

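View pics/t28.png

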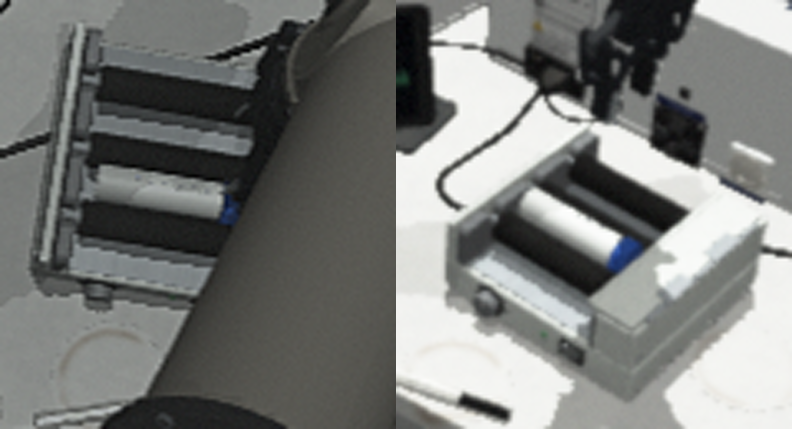

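```bash
python3 -c "
import cv2
im=cv2.imread('pics/w28.png');cv2.imwrite('pics/w28c.png',cv2.resize(im[80:290,200:420],None,fx=2.8,fy=2.8,interpolation=cv2.INTER_CUBIC))
from h import *
c=wcam('w28');m=np.load('mix2.npy')
for X in((-28,57,80),(-28,-57,80),(-28,57,96),(-28,-57,96),(0,65,68),(56,65,68),(-56,65,68),(-56,-65,68),(-28,91,84)):print(X,((proj(c,mw(m,np.array(X)/1e3))-[200,80])*2.8).round(0))
"
```

```text
(-28, 57, 80) [[222. 117.]]
(-28, -57, 80) [[222. 426.]]
(-28, 57, 96) [[221. 115.]]
(-28, -57, 96) [[221. 440.]]
(0, 65, 68) [[299.  96.]]
(56, 65, 68) [[454.  95.]]
(-56, 65, 68) [[145.  97.]]
(-56, -65, 68) [[152. 436.]]
(-28, 91, 84) [[221.  12.]]
```

View pics/w28c.png

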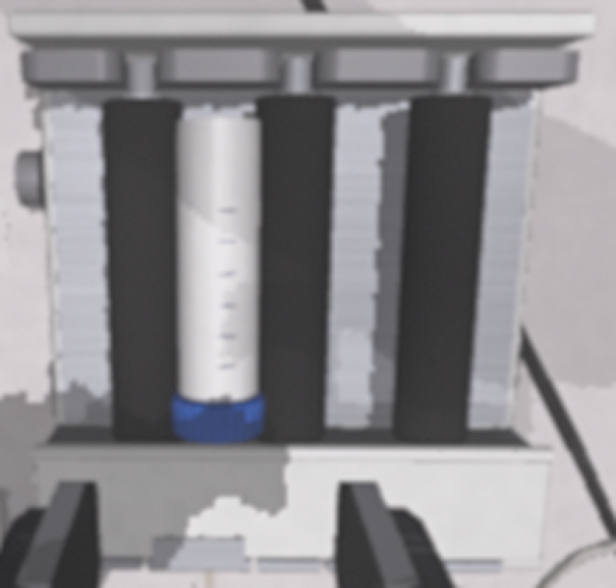

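```bash
python3 st.py; python3 -c "
from bench import r
print(r.hand_in())"
```

```text
28.28 [ 0.5224 -0.1967  0.2299] tilt [-0.0068  0.0774] j [-0.259  0.363  0.705  1.85  -0.343  1.074  0.449]
the job is handed in; nothing more can be done
None
```

I finished the job and handed it in at 28.3 s on the clock. The roller is back in its slots, the gear guard is shut and the tube is lying in the groove. `hand_in` gives no verdict, so I don't know how it was judged.

- **Roller:** I set it with the gear in its bay and let it go once the shafts touched the slot floors. In the last wrist picture its axis and sleeve end were within about 1 to 2 mm of the predicted seat. It also looked the same width as the middle roller, so it appears to be at the right height. I saw the gear in line with the other two just after placing; the shut guard hides it now.
- **Guard:** I pushed it in with the closed fingers and it fell shut. It lies flat over the bay in the wrist and scene pictures; I judged this by eye and did not measure the angle.
- **Tube:** It lies along the groove with the cap towards the gear side, within about 2 mm of its place across and along. I checked this from one picture, so I did not measure that it was completely still. The gripper was clear of everything at hand-in, about 0.23 m up.

**Tool tilt:** small orientation errors built up over the moves and reached about 8 degrees. I spent roughly 8 s on up-and-down moves to bring that down. About 4.5 degrees remained when I let the tube go, and it still settled properly.

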